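# Put a sample bottle on the balance behind its sash

## Task

Get the small squat amber sample bottle ready for weighing: raise the balance's clear front sash by its handle, stand the bottle upright in the middle of the round weighing pan, setting it down gently, and pull the sash fully down again. Keep the bottle upright all the time and leave everything else on the bench and in the balance where it is.

Things in the scene. Friction and masses are not known exactly. Their poses are not given: they have to be found in the camera images.
- balance: Balance with draught shield, fixed: white base 200 mm deep (x), 300 wide (y), 30 high; clear side panes (280 mm apart), back pane and roof (top at 262 mm); two sash guide posts 510 mm high at the front. An 18 mm high control strip stands out 49 mm at the front, which is open only under the sash and looks along -x, roughly to the robot. Origin: centre of the base's underside, on the bench; z up.
- pan_top (a point): Centre of the upper face of the round dark steel weighing pan (diameter 76 mm), inside the shield, 36 mm above the bench, at x = -55 mm in the balance's frame, 54 mm behind the sash's outer face. Axes as the balance's.
- sash (a joint): Height in m of the clear front sash above closed: 0 fully down (a stop), 0.24 upper stop. 276 mm wide, 226 high, 6 thick, 0.4 kg; its lower edge is 32 mm above the bench when closed and its outer face 109 mm in front of the balance's origin. Stiff: stays at any height; about 11 N lifts it, 3 N pushes it down. It may start up to 30 mm open.
- sash_handle (a point): Grip point of the sash handle: grey bar 24 mm wide (y), 20 high, standing 46 mm out of the sash along the balance's -x, at mid width, on a foot 60 mm wide. The point is in the bar's middle, 30 mm before the sash's outer face, 72 mm above the bench when closed. The pane goes on above it: take it from front and above, tool tilted some 20 to 45 degrees, fingers on its sides.
- sample: The sample bottle: small squat jar of amber glass with a white plastic cap, 40 mm in diameter, 78 mm high in all, 0.12 kg, standing on the bench left or right in front of the balance. Origin: centre of its underside; z up. Round, so any yaw will do to grip it.
- tall_bottle: Tall amber bottle with paper label and white cap, 60 mm wide, 150 mm tall, standing left or right in front of the balance; bystander. Origin: centre of its underside.
- inner_jar: Small clear jar with a white cap, 28 mm wide, 45 mm tall, standing on the balance's base (30 mm above the bench) inside the shield, near the back pane, behind the pan; bystander. Origin: centre of its underside.
- beaker: Clear open beaker, 66 mm wide at the rim, 80 mm tall, right of the balance; bystander. Origin: centre of its underside.
- spatula: Steel spatula, 160 mm long, lying crosswise on the bench in front of the balance; bystander. Origin: under its middle.
- wash: White plastic bottle with grey cap, 56 mm wide, 140 mm tall, right of the balance towards the back; bystander. Origin: centre of its underside.
Things that resemble listed ones, but are neither listed nor needed, are in the scene too. Leave any green or turquoise look-alike of the sample alone.

How it is judged:
By the outcome, as a careful person would: the job done as asked, in the order asked, and still so for the second after the job is handed in, with the robot touching nothing.
It also fails if it takes over 72 s, if anything falls off the work surface, if the arm or the gripper's body presses on something with over 40 N, if the wrist force passes 120 N, or if a joint passes its speed limit or range.

## Robot

A 7-joint arm with a two-finger parallel gripper is mounted at the origin on the work surface. World frame = base frame: x ahead of the robot, y to its left, z up, the work surface at z = 0. Lengths are in mm, angles in rad, forces in N, time in s.
With the tool pointing down it reaches from about 350 to 900 mm from the base axis. Payload 7.2 kg.
Tool frame: the origin (TCP) lies between the finger pads; the fingertips stand 25 mm ahead of it and the grasp point (between the pads) lies 6 mm ahead of it (tips_ahead is the distance from the TCP to the fingertips, in mm); z points along the fingers, y is the line along which they close (so a half turn about z gives the same grasp; the last joint's range is limited). The gripper opens to 85 mm and grips with 20 to 120 N. Pads are 22 mm wide; open, the fingers measure 114 mm over their backs; the gripper's body (76 mm by 85 mm) begins 54 mm behind the grasp point. The pads swing forward as they close: fully open they stand 13 mm farther back than shut.
Start: joints at [-1.386, 0.411, -0.013, 1.596, 0.006, 1.134, -0.082], TCP at [156.332, 605.135, 256.297] pointing down, gripper open.
Joint ranges: [-2.95, 2.95], [-0.29, 1.99], [-1.47, 1.44], [0.14, 2.54], [-1.03, 4.17], [0.13, 1.85], [-2.86, 2.86]. Speed limits (rad/s): [2.39, 2.39, 3.01, 3.01, 3.14, 3.14, 3.14].

## Interface

Orientations are given as a 3x3 rotation matrix whose columns are the frame's x, y, z axes.
In Python, from workcell import * gives the robot as it stands.
- The arm moves only by the shell command python3 -m inch 'ROWS'. ROWS is JSON, a list that holds one entry, the list of rows, each a list of 7 numbers: the shift along the tool's x, y, z in units of 60 mm (1.0 is 60 mm), then the turn, a rotation vector about the tool's x, y, z in units of 5 degrees (1.0 is 5 degrees), then the finger opening in mm, from 0 to 85.4. In form: [[[tx, ty, tz, ax, ay, az, grip], ...]]. A call has 1 to 20 rows; each row is the pose to reach, as a shift and turn from the pose commanded when the call began, along the tool's axes at that moment; what a row does not reach only later rows make up. A row lasts 1/8 s, in which the tool goes at most 62.5 mm and 10.7 degrees, less where a joint would pass 70% of its speed; a pose out of reach is approached as far as the arm can. A call with a gripper value outside its range is refused whole. The fingers move at their own pace and stop on an object; the grip force is fixed at half the most. Time passes only in rows, so rows that repeat a pose let the fingers close. It gives the time, the measured TCP pose, the force, the opening and the grip force at its end, in the units of the state.
- get_obs(): the state, without advancing time (a new reading comes with each control period).
- capture(name): name is "scene" or "side" or "wrist"; returns the picture (420x560x3 uint8, red, green, blue); there is no depth.
- calibration(name): a dict with "camera_matrix" (3x3 intrinsics, pixels), "k1" (the pictures are not rectified: a ray, as slopes to the right and down, at radius r is drawn at 1 + k1 r^2 times it, then the intrinsics apply), "rvec" (rotation vector, rad) and "tvec" (3), from world to camera coordinates, as OpenCV has them; the wrist camera has in their place "tool_from_camera" (4x4, takes a point from camera to tool coordinates, whose origin is the TCP and whose axes are the flange's). Camera axes: x right, y down, z forward; pixel columns grow to the right and rows downward; lengths in mm; the calibration is good to about 2 mm. A picture is of the moment at which its call begins: read the wrist's pose just before it. calibration takes no time and is no camera call.
- job_done(): hands the job in; it is judged then, once.
The state is a dict: "time": time; "qpos": joint angles; "dq": joint speeds; "joint_efforts": joint torques, N m; "position": TCP position; "tcp_rot": TCP orientation; "force": force on the tool from outside, world axes, zero at the start; "moment": the same for the moment, N m; "opening": finger opening in mm; "grasp_force": force on a finger pad.
Only numpy, scipy, OpenCV 4.12 (cv2) and the standard library are available. Lean on these libraries where they do the work, as an engineer would, in place of code of your own. Each camera call takes 0.05 s, during which the arm holds its last target. There are 200 camera calls.

## Working session

There is one attempt and no reset: what is moved stays moved. The work goes in short steps, Python scripts to look and compute and a shell command to move; the robot and the scene stay as the last step left them, time stands still between calls to the robot, and variables do not carry over. Pictures are saved under pics/ and viewed, at most 10 in all, crops included, and the job is handed in when it is done.

```bash
mkdir -p pics; ls; python3 - <<'E'
from workcell import *
import cv2
o=get_obs();print(o['time'],o['position'],o['tcp_rot'],o['force'])
for n in("scene","side"):
    cv2.imwrite(f"pics/{n}0.png",cv2.cvtColor(capture(n),cv2.COLOR_RGB2BGR));print(calibration(n))
E
```

```text
pics
0.0 [156.25825279 604.67458664 255.42884224] [[-9.68227248e-01  2.50071802e-01 -2.98888049e-04]
 [ 2.50071952e-01  9.68225870e-01 -1.63814304e-03]
 [-1.20262240e-04 -1.66083824e-03 -9.99998614e-01]] [ 0.11805367 -0.83419579  0.48311632]
{'camera_matrix': array([[448.76075105,   0.        , 283.08937256],
       [  0.        , 448.76075105, 212.82739332],
       [  0.        ,   0.        ,   1.        ]]), 'k1': -0.08433056004456466, 'rvec': array([ 1.72446909,  2.38368516, -0.3737812 ]), 'tvec': array([ 257.80985149, -517.02036808, 1407.02314359])}
{'camera_matrix': array([[399.05091432,   0.        , 284.73596073],
       [  0.        , 399.05091432, 208.50702157],
       [  0.        ,   0.        ,   1.        ]]), 'k1': -0.05162176565887977, 'rvec': array([ 1.84064699, -1.8638353 ,  0.64835006]), 'tvec': array([-73.92437681, 509.35153323, 663.82523499])}
```

View pics/scene0.png

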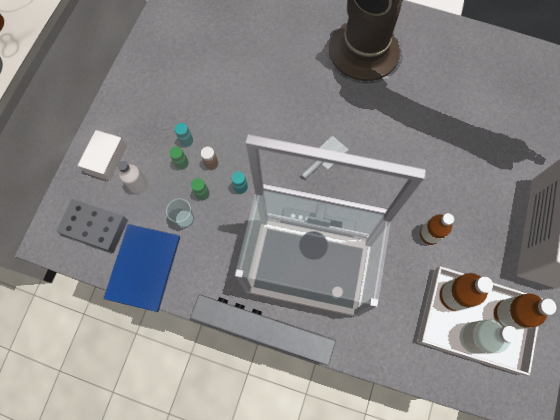

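View pics/side0.png

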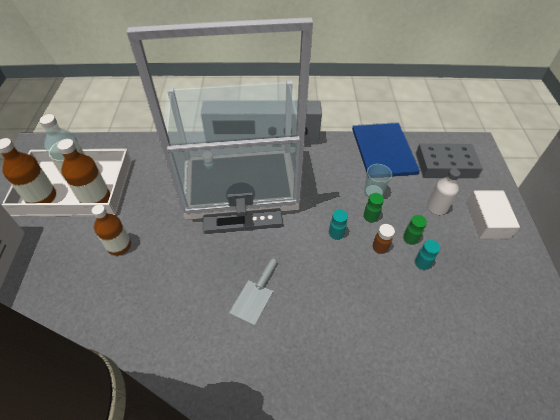

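The scene view, taken from above the back, shows the white-capped amber sample at (208,157) and the balance around (315,250). In the side view the sample is at (383,238) and the sash handle near (240,195). I'll enlarge these areas.

```bash
cat > h.py <<'E'
import numpy as np, cv2
from workcell import *
def ray(n,u,v):
    c=calibration(n);K=c['camera_matrix']
    x,y=cv2.undistortPoints(np.array([[[u,v]]],float),K,np.array([c['k1'],0,0,0.]))[0,0]
    R=cv2.Rodrigues(c['rvec'])[0];d=R.T@[x,y,1];return -R.T@c['tvec'],d/np.linalg.norm(d)
def onz(n,u,v,z):
    o,d=ray(n,u,v);return (o+d*(z-o[2])/d[2]).round(1)
def tri(*obs):
    A=0;b=0
    for n,u,v in obs:
        o,d=ray(n,u,v);P=np.eye(3)-np.outer(d,d);A=A+P;b=b+P@o
    return np.linalg.solve(A,b).round(1)
def proj(n,P):
    c=calibration(n)
    return cv2.projectPoints(np.array(P,float).reshape(-1,3),c['rvec'],c['tvec'],c['camera_matrix'],np.array([c['k1'],0,0,0.]))[0][:,0]
E
python3 - <<'E'
import cv2,numpy as np
s=cv2.imread('pics/side0.png');t=cv2.imread('pics/scene0.png')
a=cv2.resize(s[130:240,160:320],None,fx=5,fy=5,interpolation=cv2.INTER_CUBIC)
cv2.imwrite('pics/c1.png',a)
b=np.hstack([cv2.resize(t[180:310,230:390][:,:],None,fx=2.5*1,fy=2.5,interpolation=cv2.INTER_CUBIC),cv2.resize(s[210:275,340:440],None,fx=4,fy=5,interpolation=cv2.INTER_CUBIC)])if 0 else None
b1=cv2.resize(t[180:320,230:430],None,fx=4,fy=4,interpolation=cv2.INTER_CUBIC)
cv2.imwrite('pics/c2.png',b1)
from h import *
print('cap top',tri(('scene',208,152),('side',386,230)),onz('scene',208,152,78),onz('side',386,230,78))
E
```

```text
cap top [ 517.5 -316.5   77.3] [ 517.9 -315.2   78. ] [ 517.2 -317.3   78. ]
```

View pics/c1.png

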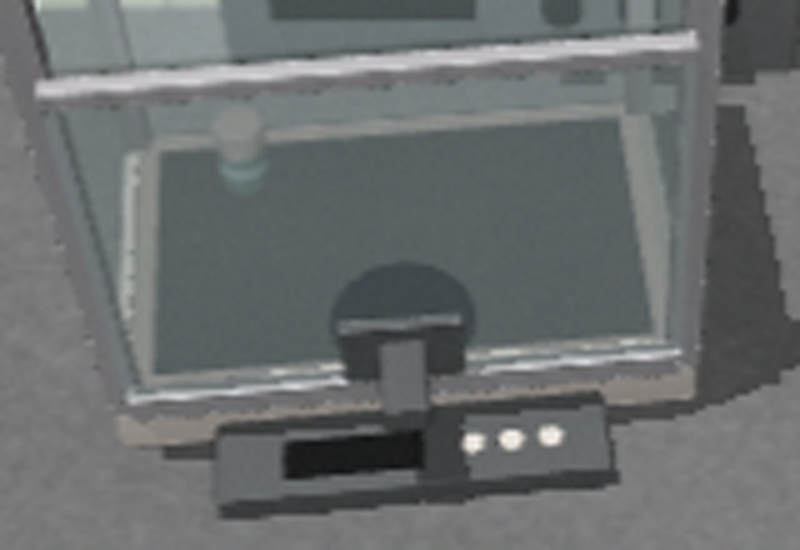

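View pics/c2.png

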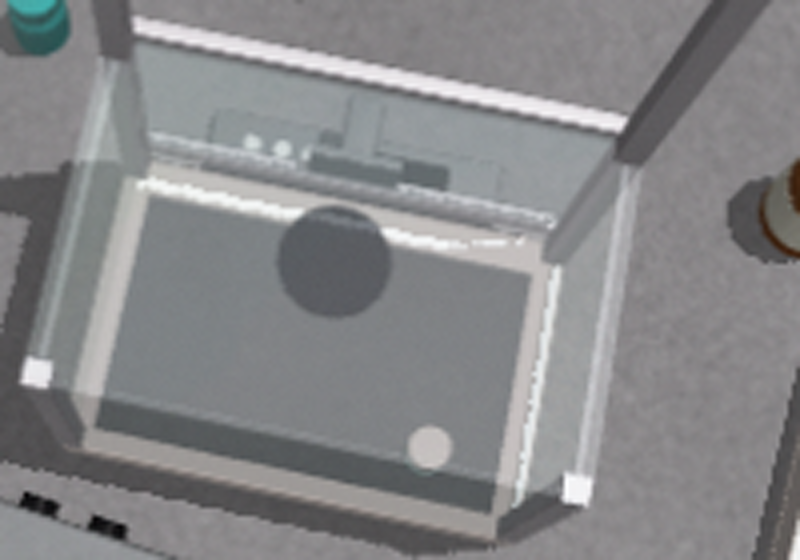

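The crops show the pan centre at scene (313.5,245.3). The base's front bottom corners are near side (184,219) and (298.6,210), and the roof's back corners are at scene (239,273) and (374,302). The handle bar is at side (241,205), with its foot behind it.

```bash
python3 - <<'E'
from h import *
from scipy.optimize import least_squares
print('pan',onz('scene',313.5,245.3,36),'side',onz('side',240.6,194,36))
L=onz('side',184,219,0);R=onz('side',298.6,210,0);print('base front',L,R,np.linalg.norm(L-R))
L=onz('side',184,213.8,30);R=onz('side',298.6,204.8,30);print('base front top',L,R,np.linalg.norm(L-R))
A=onz('scene',239.2,272.8,262);B=onz('scene',374.2,302,262);print('caps',A,B,np.linalg.norm(A-B),np.degrees(np.arctan2(*(B-A)[:2])))
# sash top edge: side 
print('sash top scene', onz('scene',264,187,258),onz('scene',386,211.5,258), 'side',onz('side',168,148,258),onz('side',299,138,258))
print(tri(('scene',264,187),('side',299,138.5)),tri(('scene',386,211.5),('side',168,148.5)))
E
```

```text
pan [666.5  33.   36. ] side [661.8  29.6  36. ]
base front [608.5 176.    0. ] [ 636.1 -121.9    0. ] 299.17581787303595
base front top [602.9 169.8  30. ] [ 630.  -120.4   30. ] 291.4626048054879
caps [826.8 -93.1 262. ] [797.6 189.2 262. ] 283.8061486296588 -5.905448659067247
sash top scene [ 629.3 -106.8  258. ] [600.2 164.1 258. ] side [602.8 161.2 258. ] [ 632.  -111.5  258. ]
[ 629.5 -109.1  258.4] [600.8 162.4 258.6]
```

```bash
cat >> h.py <<'E'
YAW=np.radians(5.8); xb=np.array([np.cos(YAW),np.sin(YAW),0]); yb=np.array([-np.sin(YAW),np.cos(YAW),0]); zb=np.array([0,0,1.])
ORG=np.array([665.5,32,0])+55*xb
def toolR(tilt,yaw,sgn=1):
    "tool z forward along yaw (deg) tilted from vertical by tilt (deg); tool y to the left"
    y=np.radians(yaw);t=np.radians(tilt);f=np.array([np.cos(y),np.sin(y),0]);Y=np.array([-np.sin(y),np.cos(y),0])*sgn
    Z=np.sin(t)*f-np.cos(t)*zb;return np.column_stack([np.cross(Y,Z),Y,Z])
def row(gp,R,o=None,ahead=6):
    "row units from measured pose to put grasp point at gp with rotation R"
    from scipy.spatial.transform import Rotation as T
    o=o or get_obs();R0=o['tcp_rot'];p=np.asarray(gp)-ahead*R[:,2]
    return np.r_[R0.T@(p-o['position'])/60, np.degrees(T.from_matrix(R0.T@R).as_rotvec())/5].round(2)
E
python3 - <<'E'
from h import *
print('org',ORG,'handle',ORG-139*xb)
c=calibration('wrist');print(c['tool_from_camera'].round(3))
for n,u,v,z in [('scene',239,176,75),('scene',197,183,75),('scene',175,151,75),('scene',181,128,75),('scene',447,219,150),('scene',305,176,5),('scene',340,143,5),('side',98,211,150),('side',338,215,75),('side',375,199,75),('side',418,221,75),('side',431,246,75)]: print(n,u,v,onz(n,u,v,z))
g=ORG-142*xb
for t in(30,35): print(t,row(g+[0,0,74]-60*xb,toolR(t,5.8)))
# projected handle in side for check
H=ORG-139*xb+[0,0,72];print(proj('side',[H,H-16*xb+[0,0,10]]),proj('scene',[H]))
E
```

```text
org [720.21843899  37.55809635   0.        ] handle [581.93002046  23.51127104   0.        ]
[[-0.00000e+00 -9.55000e-01 -2.97000e-01  7.55550e+01]
 [ 1.00000e+00 -0.00000e+00  1.00000e-03  9.01000e-01]
 [-1.00000e-03 -2.97000e-01  9.55000e-01 -1.17247e+02]
 [ 0.00000e+00  0.00000e+00  0.00000e+00  1.00000e+00]]
scene 239 176 [ 556.8 -211.3   75. ]
scene 197 183 [ 610.5 -311.1   75. ]
scene 175 151 [ 541.8 -403.9   75. ]
scene 181 128 [ 471.3 -415.3   75. ]
scene 447 219 [531.  324.9 150. ]
scene 305 176 [473.6 -49.6   5. ]
scene 340 143 [342.7  16.3   5. ]
side 98 211 [521.8 323.7 150. ]
side 338 215 [ 563.5 -210.    75. ]
side 375 199 [ 612.1 -306.9   75. ]
side 418 221 [ 544.5 -400.    75. ]
side 431 246 [ 474.2 -414.6   75. ]
30 [-8.26 -7.98  2.95 -1.08 -5.94 -3.96]
35 [-8.25 -7.98  2.96 -1.25 -6.93 -3.92]
[[240.40968072 210.07373598]
 [240.45477529 212.87249588]] [[320.403744   210.94054145]]
```

```bash
python3 - <<'E'
from h import *
g=ORG-139*xb
print(row(g+[0,0,150]-70*xb,toolR(35,5.8)))
E
```

```text
[-8.14 -8.03  1.69 -1.25 -6.93 -3.92]
```

```bash
R='[-8.14,-8.03,1.69,-1.25,-6.93,-3.92,80]'; python3 -m inch '[[[-2,-2,0.3,0,0,0,80],[-4,-4,0.6,0,-1,-1,80],[-8.14,-8.03,1.69,-1.25,-6.93,-3.92,80],[-8.14,-8.03,1.69,-1.25,-6.93,-3.92,80],[-8.14,-8.03,1.69,-1.25,-6.93,-3.92,80],[-8.14,-8.03,1.69,-1.25,-6.93,-3.92,80],[-8.14,-8.03,1.69,-1.25,-6.93,-3.92,80],[-8.14,-8.03,1.69,-1.25,-6.93,-3.92,80],[-8.14,-8.03,1.69,-1.25,-6.93,-3.92,80],[-8.14,-8.03,1.69,-1.25,-6.93,-3.92,80],[-8.14,-8.03,1.69,-1.25,-6.93,-3.92,80],[-8.14,-8.03,1.69,-1.25,-6.93,-3.92,80],[-8.14,-8.03,1.69,-1.25,-6.93,-3.92,80],[-8.14,-8.03,1.69,-1.25,-6.93,-3.92,80],[-8.14,-8.03,1.69,-1.25,-6.93,-3.92,80],[-8.14,-8.03,1.69,-1.25,-6.93,-3.92,80],[-8.14,-8.03,1.69,-1.25,-6.93,-3.92,80]]]'
python3 - <<'E'
from h import *
o=get_obs();print(o['position'],o['qpos'].round(2));g=ORG-139*xb;print(row(g+[0,0,150]-70*xb,toolR(35,5.8)))
c=calibration('wrist');M=c['tool_from_camera'];im=capture('wrist')
im=cv2.cvtColor(im,cv2.COLOR_RGB2BGR);cv2.imwrite('pics/w1.png',im)
W=np.eye(4);W[:3,:3]=o['tcp_rot'];W[:3,3]=o['position'];E=np.linalg.inv(W@M)
P=lambda p:cv2.projectPoints(np.array([p]),cv2.Rodrigues(E[:3,:3])[0],E[:3,3],c['camera_matrix'],np.array([c['k1'],0,0,0.]))[0].ravel().round(1)
for z in(0,10,20):
  for dx in (0,-16):
    print(z,dx,[P(g+dx*xb+s*12*yb+[0,0,72+10+z]) for s in(-1,1)])
E
```

```text
time: 2.22
position: [508.7, 15.0, 154.6]
tcp_rot: [[-0.815, -0.097, 0.571], [-0.079, 0.995, 0.057], [-0.574, 0.002, -0.819]]
force: [0.7, -0.9, -0.6]
opening: 80.0
grasp_force: 0.0
[508.67747549  15.03021794 154.59872439] [ 0.3   0.2  -0.47  2.41  2.09  0.13 -0.53]
[-0.01  0.02 -0.   -0.01  0.   -0.04]
0 0 [array([264.3, 241.3]), array([297.4, 241.1])]
0 -16 [array([263.3, 228.9]), array([298.3, 228.8])]
10 0 [array([263.9, 253.4]), array([297.9, 253.3])]
10 -16 [array([262.8, 241.4]), array([298.8, 241.3])]
20 0 [array([263.5, 266.2]), array([298.4, 266. ])]
20 -16 [array([262.4, 254.6]), array([299.4, 254.5])]
```

View pics/w1.png

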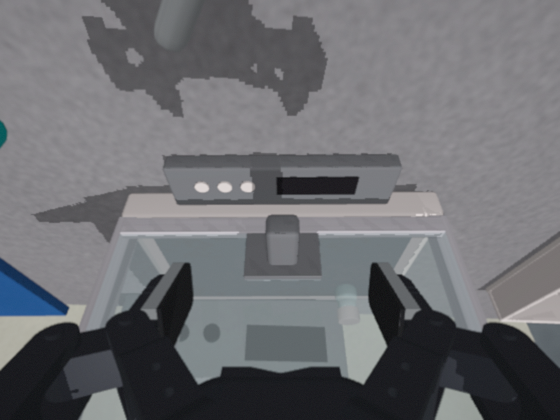

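The wrist view shows the handle bar centred at column 282, rows 215–265. That fits the estimate with the sash about 8 mm open. I'll move in on the handle at z≈80.

```bash
python3 - <<'E'
from h import *
g=ORG-140*xb-1*yb
print(row(g+[0,0,110]-21*xb,toolR(35,5.8)),row(g+[0,0,80],toolR(35,5.8)))
E
```

```text
[-0.28 -0.01  1.   -0.   -0.   -0.03] [-0.28 -0.01  1.61 -0.   -0.   -0.03]
```

```bash
python3 -m inch '[[[-0.28,-0.01,0.5,0,0,0,80],[-0.28,-0.01,1,0,0,0,80],[-0.28,-0.01,1.3,0,0,0,80],[-0.28,-0.01,1.61,0,0,0,80],[-0.28,-0.01,1.61,0,0,0,80],[-0.28,-0.01,1.61,0,0,0,10],[-0.28,-0.01,1.61,0,0,0,10],[-0.28,-0.01,1.61,0,0,0,10],[-0.28,-0.01,1.61,0,0,0,10],[-0.28,-0.01,1.61,0,0,0,10],[-0.28,-0.01,1.61,0,0,0,10],[-0.28,-0.01,1.61,0,0,0,10]]]'
python3 - <<'E'
from h import *
o=get_obs();gp=o['position']+6*o['tcp_rot'][:,2];print(gp,o['tcp_rot'].T@(zb*240/60), o['qpos'].round(2))
E
```

```text
time: 3.78
position: [577.5, 23.2, 85.4]
tcp_rot: [[-0.815, -0.101, 0.571], [-0.082, 0.995, 0.059], [-0.574, 0.001, -0.819]]
force: [-3.9, 1.7, 3.6]
opening: 22.7
grasp_force: 61.9
[580.8959011   23.52201374  80.47548392] [-2.29548348  0.00509854 -3.27577924] [ 0.36  0.49 -0.58  2.3   2.25  0.33 -0.61]
```

```bash
python3 -m inch '[[[-0.15,0,-0.21,0,0,0,10],[-0.4,0,-0.57,0,0,0,10],[-0.65,0,-0.93,0,0,0,10],[-0.9,0,-1.28,0,0,0,10],[-1.15,0,-1.64,0,0,0,10],[-1.4,0,-2,0,0,0,10],[-1.65,0,-2.36,0,0,0,10],[-1.9,0,-2.71,0,0,0,10],[-2.05,0,-2.93,0,0,0,10],[-2.15,0,-3.07,0,0,0,10],[-2.15,0,-3.07,0,0,0,10],[-2.15,0,-3.07,0,0,0,10]]]'
python3 - <<'E'
from h import *
o=get_obs();gp=o['position']+6*o['tcp_rot'][:,2];print(gp, o['qpos'].round(2))
print(row(gp+[-70,-7,0],toolR(35,5.8)))
print('bottle pre',row([517-110*.855,-316+110*.52,120],toolR(45,-31.4)))
E
```

```text
time: 5.28
position: [577.5, 23.1, 310.4]
tcp_rot: [[-0.815, -0.101, 0.571], [-0.082, 0.995, 0.059], [-0.574, 0.001, -0.819]]
force: [-4.0, 3.3, 3.3]
opening: 22.8
grasp_force: 65.7
[580.87721653  23.44378618 305.44749123] [ 0.91  0.11 -1.08  2.07  0.28  0.42  1.31]
[ 0.96  0.   -0.67  0.01  0.01 -0.01]
bottle pre [ 4.31 -4.38  0.76  4.8  -1.93  5.7 ]
```

```bash
python3 -m inch '[[[0,0,0,0,0,0,80],[0,0,0,0,0,0,80],[0,0,0,0,0,0,80],[0,0,0,0,0,0,80],[0.3,0,-0.21,0,0,0,80],[0.96,0,-0.67,0,0,0,80],[0.96,0,-0.67,0,0,0,80],[1.3,0,-0.9,0,0,0,80],[1.3,0,-0.9,0,0,0,80]]]'
python3 - <<'E'
from h import *
o=get_obs();print(o['qpos'].round(2))
print('bottle pre',row([517-85*.855,-316+85*.52,180],toolR(45,-31.4)))
print('bottle pre',row([517-85*.855,-316+85*.52,125],toolR(45,-31.4)))
E
```

```text
time: 6.4
position: [482.1, 12.8, 309.7]
tcp_rot: [[-0.815, -0.1, 0.571], [-0.082, 0.995, 0.056], [-0.574, -0.001, -0.819]]
force: [0.4, -0.7, 0.1]
opening: 80.1
grasp_force: 0.0
[ 0.96 -0.2  -0.92  2.25 -0.52  0.45  2.08]
bottle pre [ 2.15 -4.61  1.05  4.77 -1.92  5.7 ]
bottle pre [ 2.67 -4.61  1.8   4.77 -1.92  5.7 ]
```

```bash
python3 -m inch '[[[0.7,-1,0.3,1,-0.5,1,80],[1.4,-3,0.7,3,-1.3,3.5,80],[2.15,-4.61,1.05,4.77,-1.92,5.7,80],[2.15,-4.61,1.05,4.77,-1.92,5.7,80],[2.15,-4.61,1.05,4.77,-1.92,5.7,80],[2.15,-4.61,1.05,4.77,-1.92,5.7,80],[2.15,-4.61,1.05,4.77,-1.92,5.7,80],[2.15,-4.61,1.05,4.77,-1.92,5.7,80],[2.15,-4.61,1.05,4.77,-1.92,5.7,80],[2.15,-4.61,1.05,4.77,-1.92,5.7,80],[2.15,-4.61,1.05,4.77,-1.92,5.7,80],[2.15,-4.61,1.05,4.77,-1.92,5.7,80]]]'
python3 - <<'E'
from h import *
o=get_obs();print(o['qpos'].round(2))
print('resid',row([517-85*.855,-316+85*.52,180],toolR(45,-31.4)))
print('bottle pre',row([517-85*.855,-316+85*.52,125],toolR(45,-31.4)))
E
```

```text
time: 7.9
position: [426.3, -260.1, 254.3]
tcp_rot: [[-0.643, 0.517, 0.565], [0.391, 0.856, -0.339], [-0.658, 0.003, -0.753]]
force: [0.7, -0.9, 0.6]
opening: 80.3
grasp_force: 0.0
[ 2.03 -0.12 -1.47  2.37 -1.03  0.13  2.54]
resid [ 0.55 -0.01  1.07  0.06 -0.76  0.02]
bottle pre [ 1.16 -0.02  1.76  0.06 -0.76  0.02]
```

```bash
cat > kin.py <<'E'
import numpy as np
from scipy.spatial.transform import Rotation as T
def fk(q,prm,s):
    # planar chain at zero: J1 z, J2 y, J3 along link, J4 y, J5 along forearm, J6 y, J7 along tool
    h,l1,a1,l2,a2,lt,at,c0,c7=prm; q=np.asarray(q)*s
    R=T.from_euler('z',c0+q[0]);p=np.array([0,0,h])
    R=R*T.from_euler('y',q[1])*T.from_euler('z',q[2]);p=p+R.apply([a1,0,l1])
    R=R*T.from_euler('y',q[3])*T.from_euler('z',q[4]);p=p+R.apply([a2,0,l2])
    R=R*T.from_euler('y',q[5]);p=p+R.apply([at,0,lt])
    return p,(R*T.from_euler('z',c7+q[6])).as_matrix()
E
cat > fit.py <<'E'
from h import *; from kin import fk; import itertools; from scipy.optimize import least_squares
o=get_obs()
RB=[[-.815,-.1,.571],[-.08,.995,.058],[-.574,.001,-.819]]
D=[([-1.386,.411,-.013,1.596,.006,1.134,-.082],[156.3,605.1,256.3],[[-.968,.25,0],[.25,.968,-.0016],[0,-.0016,-1]]),
([.3,.2,-.47,2.41,2.09,.13,-.53],[508.7,15,154.6],RB),([.36,.49,-.58,2.3,2.25,.33,-.61],[577.5,23.2,85.4],RB),
([.91,.11,-1.08,2.07,.28,.42,1.31],[577.5,23.1,310.4],RB),([.96,-.2,-.92,2.25,-.52,.45,2.08],[482.1,12.8,309.7],RB),(o['qpos'],o['position'],o['tcp_rot'])]
best=[]
for s in itertools.product([1,-1],repeat=4):
    S=np.array([s[0],1,s[1],1,s[2],1,s[3]])
    def f(x):
        r=[]
        for q,p,R in D:
            P,Q=fk(q,x,S);r+=[*(P-p),*(200*(Q-R)).ravel()]
        return r
    for c0 in(0,np.pi):
      for c7 in (0,np.pi):
        L=least_squares(f,[267,293,52,342,-77,200,76,c0,c7],max_nfev=60);best.append((L.cost,S,L.x))
best.sort(key=lambda b:b[0])
for b in best[:3]:print(b[0],b[1],b[2].round(3).tolist())
E
python3 fit.py
```

```text
443.109477694499 [-1  1 -1  1 -1  1 -1] [220.952, 523.516, 44.443, 429.377, -6.21, 250.024, 14.501, -0.062, 1.517]
443.1094776945041 [-1  1 -1  1 -1  1 -1] [220.952, 523.516, 44.443, 429.377, -6.21, 250.024, 14.501, -0.062, 1.517]
186088.45887150394 [-1  1 -1  1  1  1  1] [5.24, 530.192, 220.177, 273.185, -107.967, 137.011, 72.14, -0.076, -1.697]
```

```bash
cat >> kin.py <<'E'
PRM=[220.952,523.516,44.443,429.377,-6.21,250.024,14.501,-0.062,1.517];S=np.array([-1,1,-1,1,-1,1,-1])
LO=np.array([-2.95,-.29,-1.47,.14,-1.03,.13,-2.86]);HI=np.array([2.95,1.99,1.44,2.54,4.17,1.85,2.86])
from scipy.optimize import least_squares
def ik(gp,R,n=12,seed=0,q0=None):
    rng=np.random.default_rng(seed);p=np.asarray(gp)-6*R[:,2];out=[]
    m=.05*(HI-LO)*0+.04
    for k in range(n):
        x0=q0 if q0 is not None else rng.uniform(LO+.1,HI-.1)
        L=least_squares(lambda q:np.r_[(fk(q,PRM,S)[0]-p)/100,(fk(q,PRM,S)[1]-R).ravel(),.003*(q-(LO+HI)/2)],x0,bounds=(LO+m,HI-m),max_nfev=80)
        P,Q=fk(L.x,PRM,S);e=np.linalg.norm(P-p)+100*np.linalg.norm(Q-R)
        if e<4:out.append(L.x)
    return out
E
cat > scan.py <<'E'
from h import *; from kin import ik
pan=ORG-55*xb
for name,P,yaws in(('bot',np.array([517,-316,42.]),(-60,-45,-31,-15)),('pan',pan+[0,0,78.],(-15,5.8,20)),('panout',pan-130*xb+[0,0,100.],(-15,5.8,20))):
  for tilt in(35,45,55,70):
    for yaw in yaws:
      for sg in(1,-1):
        u=[]
        for q in ik(P,toolR(tilt,yaw,sg),8):
            if not any(np.abs(q-v).max()<.3 for v in u):u.append(q)
        if u:print(name,tilt,yaw,sg,[v.round(1).tolist() for v in u[:3]])
E
time python3 scan.py
```

```text
bot 35 -60 1 [[0.7, 0.6, -0.5, 2.2, 1.8, 0.6, -0.8], [0.5, 0.6, -0.2, 2.2, 1.8, 0.5, -0.9]]
bot 35 -60 -1 [[-0.0, 0.6, 0.4, 2.2, 2.1, 0.2, 1.9]]
bot 35 -45 1 [[0.9, 0.6, -0.7, 2.2, 2.0, 0.6, -0.7]]
bot 35 -45 -1 [[0.2, 0.6, 0.3, 2.2, 2.9, 0.2, 1.4]]
bot 35 -31 1 [[1.0, 0.7, -0.7, 2.2, 2.2, 0.4, -0.6]]
bot 35 -31 -1 [[0.4, 0.5, 0.1, 2.3, 3.3, 0.3, 1.4]]
bot 35 -15 1 [[1.2, 0.7, -0.9, 2.2, 2.2, 0.3, -0.2]]
bot 35 -15 -1 [[1.5, 1.2, -1.4, 2.2, 2.0, 0.9, -2.8], [0.8, 0.6, -0.2, 2.2, 3.6, 0.2, 1.4]]
bot 45 -60 1 [[0.6, 0.6, -0.4, 2.2, 2.1, 0.8, -1.1], [-0.6, 1.3, 1.4, 2.3, 4.1, 0.6, 2.5]]
bot 45 -60 -1 [[-0.1, 0.7, 0.5, 2.3, 2.5, 0.4, 1.4]]
bot 45 -45 1 [[0.9, 0.7, -0.6, 2.3, 2.4, 0.8, -1.0]]
bot 45 -45 -1 [[0.1, 0.6, 0.3, 2.3, 2.9, 0.5, 1.3]]
bot 45 -31 1 [[1.1, 0.8, -0.8, 2.3, 2.6, 0.7, -0.8]]
bot 45 -31 -1 [[0.3, 0.6, 0.3, 2.3, 3.3, 0.6, 1.3]]
bot 45 -15 1 [[1.4, 0.9, -1.1, 2.3, 2.5, 0.6, -0.3]]
bot 45 -15 -1 [[0.4, 0.6, 0.3, 2.3, 3.8, 0.7, 1.1]]
bot 55 -60 1 [[0.5, 0.7, -0.3, 2.3, 2.3, 1.0, -1.3], [-0.7, 1.4, 1.4, 2.3, 3.9, 0.7, 2.6]]
bot 55 -60 -1 [[-0.1, 0.7, 0.5, 2.3, 2.5, 0.6, 1.3
[... 3128 characters left out ...]
.4, 2.4, 3.7, 0.2, 1.4]]
panout 45 -15 1 [[0.3, 0.5, -0.7, 2.5, 2.2, 0.8, -1.0]]
panout 45 -15 -1 [[-0.4, 0.4, 0.2, 2.5, 2.6, 0.5, 1.7]]
panout 45 5.8 1 [[0.8, 0.7, -1.2, 2.5, 2.4, 0.8, -0.6], [0.6, 0.5, -0.9, 2.5, 2.7, 0.6, -0.9]]
panout 45 5.8 -1 [[-0.1, 0.4, -0.0, 2.5, 3.3, 0.5, 1.5]]
panout 45 20 1 [[1.0, 0.9, -1.3, 2.5, 2.4, 0.6, -0.2], [0.9, 0.7, -1.1, 2.5, 2.7, 0.5, -0.5]]
panout 45 20 -1 [[0.1, 0.4, -0.1, 2.5, 3.8, 0.5, 1.3]]
panout 55 -15 1 [[0.7, 1.2, -1.4, 2.5, 2.3, 1.7, -0.6]]
panout 55 -15 -1 [[0.7, 1.2, -1.4, 2.5, 2.3, 1.7, 2.6]]
panout 55 20 1 [[-0.9, 1.2, 1.4, 2.5, 4.0, 1.7, -2.6]]
panout 55 20 -1 [[-0.9, 1.2, 1.4, 2.5, 4.0, 1.7, 0.5]]
real	2m8.188s
user	2m8.147s
sys	0m0.237s
```

```bash
python3 - <<'E'
from h import *
print(row([450,-275,215],toolR(0,-31.4)))
E
```

```text
[ 0.01 -0.01  0.72  0.05  8.24  0.04]
```

```bash
python3 -m inch '[[[0,0,0.2,0,2,0,80],[0,0,0.5,0,4,0,80],[0.01,-0.01,0.72,0.05,6,0,80],[0.01,-0.01,0.72,0.05,8.24,0.04,80],[0.01,-0.01,0.72,0.05,8.24,0.04,80],[0.01,-0.01,0.72,0.05,8.24,0.04,80],[0.01,-0.01,0.72,0.05,8.24,0.04,80]]]'
python3 - <<'E'
from h import *
o=get_obs();print(o['qpos'].round(2))
for a in((15,-80),(30,-80),(45,-70),(45,-50)): print(a,row([450,-275,180],toolR(*a)))
E
```

```text
time: 8.78
position: [332.6, -203.8, 294.6]
tcp_rot: [[-0.852, 0.522, 0.044], [0.522, 0.853, -0.026], [-0.051, 0.0, -0.999]]
force: [-0.6, -0.0, -0.7]
opening: 80.1
grasp_force: 0.0
[ 2.22 -0.29 -1.47  2.03 -0.34  1.11  1.92]
(15, -80) [-2.18  0.03  1.93  1.52 -2.27  9.6 ]
(30, -80) [-2.16  0.05  1.94  2.78 -5.09  9.39]
(45, -70) [-2.14  0.05  1.95  3.2  -8.09  7.19]
(45, -50) [-2.12  0.03  1.95  1.54 -8.34  3.46]
```

```bash
python3 -m inch '[[[-1,0,0.5,0,0,1,80],[-2.1,0,1.5,0,-0.5,3,80],[-2.18,0.03,1.93,1.5,-2.27,9.6,80],[-2.18,0.03,1.93,1.5,-2.27,9.6,80],[-2.18,0.03,1.93,1.5,-2.27,9.6,80],[-2.18,0.03,1.93,1.5,-2.27,9.6,80],[-2.18,0.03,1.93,1.5,-2.27,9.6,80],[-2.18,0.03,1.93,1.5,-2.27,9.6,80],[-2.18,0.03,1.93,1.5,-2.27,9.6,80],[-2.18,0.03,1.93,1.5,-2.27,9.6,80]]]'
python3 - <<'E'
from h import *
o=get_obs();print(o['qpos'].round(2))
for a in((15,-80),(30,-80),(45,-70),(45,-50)): print(a,row([450,-275,180],toolR(*a)))
E
```

```text
time: 10.02
position: [344.7, -226.9, 263.0]
tcp_rot: [[-0.166, 0.982, 0.085], [0.947, 0.183, -0.262], [-0.273, 0.037, -0.961]]
force: [-0.6, -0.7, 1.5]
opening: 79.9
grasp_force: 0.0
[ 2.07 -0.29 -1.47  2.15 -0.16  0.81  0.85]
(15, -80) [-0.67  1.53  1.59  0.44  0.17 -0.01]
(30, -80) [-0.65  1.53  1.59  0.44 -2.83 -0.06]
(45, -70) [-0.63  1.52  1.6  -0.59 -5.78 -1.86]
(45, -50) [-0.63  1.49  1.6  -2.65 -5.59 -5.34]
```

```bash
cat > sim.py <<'E'
from h import *; from kin import *; from scipy.spatial.transform import Slerp
def sim(q,goals,verbose=True):
    "goals: list of (gp,R); straight interpolation, nearest IK at each step"
    q=np.clip(np.array(q,float),LO+1e-4,HI-1e-4);res=[]
    for gp,R in goals:
        P0,R0=fk(q,PRM,S);p1=np.asarray(gp)-6*R[:,2]
        ang=np.degrees(T.from_matrix(R0.T@R).magnitude());n=int(max(np.linalg.norm(p1-P0)/30,ang/5,1))+1
        sl=Slerp([0,1],T.from_matrix([R0,R]))
        for k in range(1,n+1):
            p=P0+(p1-P0)*k/n;Rk=sl(k/n).as_matrix();qp=q
            L=least_squares(lambda x:np.r_[(fk(x,PRM,S)[0]-p)/100,(fk(x,PRM,S)[1]-Rk).ravel(),.02*(x-qp)],np.clip(qp,LO+1e-3,HI-1e-3),bounds=(LO,HI),max_nfev=30);q=L.x
        Pq,Rq=fk(q,PRM,S)
        if verbose:print(q.round(2),'err mm',np.linalg.norm(Pq-p1).round(1),'deg',np.degrees(T.from_matrix(Rq.T@R).magnitude()).round(1))
    return q
E
python3 - <<'E'
from sim import *
h=ORG-140*xb;R=toolR(35,5.8);z=lambda a:np.array([0,0,a])
sim([-1.386,.411,-.013,1.596,.006,1.134,-.082],[(h-69*xb+z(150),R),(h+z(80),R),(h+z(305),R),(h-98*xb+z(305),R),([444,-272,180],toolR(45,-31.4))])
q=get_obs()['qpos']
print('now')
for opt in ([([500,-200,250],toolR(0,-31))],[([500,0,300],toolR(0,5))],[([450,250,300],toolR(0,20))],[([620,-150,250],toolR(0,-15))],[([650,150,350],toolR(0,-15))]): sim(q,opt+[([480,-290,200],toolR(0,-60)),([450,-275,150],toolR(45,-60))]);print()
E
```

```text
[ 0.63  0.27 -0.8   2.41  2.01  0.17 -0.39] err mm 0.0 deg 0.0
[ 0.55  0.57 -0.8   2.29  2.15  0.39 -0.43] err mm 0.0 deg 0.0
[ 1.17  0.3  -1.47  2.06  0.69  0.51  0.96] err mm 0.0 deg 0.0
[ 0.93 -0.19 -0.86  2.25 -0.6   0.47  2.18] err mm 0.0 deg 0.0
[ 2.03 -0.03 -1.47  2.41 -1.03  0.13  2.59] err mm 56.4 deg 6.9
now
[ 2.01 -0.29 -1.47  2.14 -0.55  0.7   1.89] err mm 51.3 deg 22.9
[ 2.16 -0.29 -1.47  2.24 -0.72  0.53  1.71] err mm 85.6 deg 28.5
[ 2.03 -0.29 -1.47  2.43 -1.03  0.13  2.05] err mm 86.7 deg 10.7

[ 1.64 -0.29 -1.47  2.02 -0.41  0.96  2.02] err mm 22.9 deg 13.3
[ 2.16 -0.29 -1.47  2.24 -0.72  0.53  1.71] err mm 85.6 deg 28.5
[ 2.03 -0.29 -1.47  2.43 -1.03  0.13  2.05] err mm 86.7 deg 10.7

[ 1.14 -0.29 -1.47  2.02 -0.43  0.92  1.79] err mm 27.9 deg 15.7
[ 2.16 -0.29 -1.47  2.24 -0.72  0.53  1.71] err mm 85.6 deg 28.5
[ 2.03 -0.29 -1.47  2.43 -1.03  0.13  2.05] err mm 86.7 deg 10.7

[ 1.86 -0.29 -1.47  2.12 -0.75  0.52  2.18] err mm 106.8 deg 35.4
[ 2.16 -0.29 -1.47  2.24 -0.72  0.53  1.71] err mm 85.6 deg 28.5
[ 2.03 -0.29 -1.47  2.43 -1.03  0.13  2.05] err mm 86.7 deg 10.7

[ 1.43 -0.29 -1.47  1.93 -0.63  0.66  1.57] err mm 84.3 deg 36.7
[ 2.16 -0.29 -1.47  2.24 -0.72  0.53  1.71] err mm 85.6 deg 28.5
[ 2.03 -0.29 -1.47  2.43 -1.03  0.13  2.05] err mm 86.7 deg 10.7
```

```bash
cat > esc.py <<'E'
from sim import *
q0=get_obs()['qpos']
for yaw in(-60,-45,-31):
  f=np.array([np.cos(np.radians(yaw)),np.sin(np.radians(yaw)),0])
  gp=np.array([517,-316,40.])-85*f+[0,0,85];R=toolR(45,yaw)
  for qd in ik(gp,R,6)[:2]:
    for mid in(None,[.6,.3,0,1.7,0.3,1.1,0],[.8,.2,-.3,1.9,0.8,.9,0.3]):
      pts=[q0+(np.array(mid)-q0)*k/5 for k in range(1,6)]+[np.array(mid)+(qd-mid)*k/5 for k in range(1,6)] if mid else [q0+(qd-q0)*k/6 for k in range(1,7)]
      G=[(fk(x,PRM,S)[0]+6*fk(x,PRM,S)[1][:,2],fk(x,PRM,S)[1]) for x in pts]
      q=sim(q0,G,False);P,Q=fk(q,PRM,S)
      print(yaw,mid,qd.round(1),q.round(2),np.linalg.norm(P+6*Q[:,2]-gp).round(1),'minz',min(fk(x,PRM,S)[0][2] for x in pts).round(0))
E
python3 esc.py
```

```text
-60 None [ 0.4  0.4 -0.2  2.4  1.8  0.7 -1. ] [ 1.96 -0.29 -1.47  2.45 -1.03  0.13  1.99] 109.3 minz 129.0
-60 [0.6, 0.3, 0, 1.7, 0.3, 1.1, 0] [ 0.4  0.4 -0.2  2.4  1.8  0.7 -1. ] [ 0.87  0.53 -0.88  2.37  1.84  0.97 -0.92] 0.0 minz 129.0
-60 [0.8, 0.2, -0.3, 1.9, 0.8, 0.9, 0.3] [ 0.4  0.4 -0.2  2.4  1.8  0.7 -1. ] [ 1.96 -0.29 -1.47  2.45 -1.03  0.13  1.99] 109.3 minz 129.0
-60 None [-0.8  0.8  1.3  2.4  4.1  0.3  2.8] [-0.81  0.77  1.29  2.39  4.05  0.22  2.86] 0.0 minz 92.0
-60 [0.6, 0.3, 0, 1.7, 0.3, 1.1, 0] [-0.8  0.8  1.3  2.4  4.1  0.3  2.8] [-0.81  0.77  1.29  2.39  4.05  0.22  2.86] 0.0 minz 129.0
-60 [0.8, 0.2, -0.3, 1.9, 0.8, 0.9, 0.3] [-0.8  0.8  1.3  2.4  4.1  0.3  2.8] [-0.81  0.77  1.29  2.39  4.05  0.22  2.86] 0.0 minz 125.0
-45 None [ 0.9  0.4 -0.7  2.5  2.2  0.7 -1. ] [ 1.99 -0.26 -1.47  2.45 -1.03  0.13  2.23] 103.3 minz 129.0
-45 [0.6, 0.3, 0, 1.7, 0.3, 1.1, 0] [ 0.9  0.4 -0.7  2.5  2.2  0.7 -1. ] [ 1.09  0.5  -0.96  2.47  2.14  0.81 -0.87] 0.0 minz 129.0
-45 [0.8, 0.2, -0.3, 1.9, 0.8, 0.9, 0.3] [ 0.9  0.4 -0.7  2.5  2.2  0.7 -1. ] [ 1.99 -0.26 -1.47  2.45 -1.03  
[... 450 characters left out ...]
3] [ 0.22  0.25  0.33  2.32 -1.03  0.13  2.56] 9.2 minz 129.0
-31 [0.6, 0.3, 0, 1.7, 0.3, 1.1, 0] [ 1.5  0.9 -1.4  2.5  2.2  1.  -0.3] [ 1.42  0.62 -1.18  2.51  2.33  0.72 -0.62] 0.1 minz 76.0
-31 [0.8, 0.2, -0.3, 1.9, 0.8, 0.9, 0.3] [ 1.5  0.9 -1.4  2.5  2.2  1.  -0.3] [ 0.22  0.25  0.33  2.32 -1.03  0.13  2.56] 9.2 minz 97.0
-31 None [ 1.5  0.9 -1.4  2.5  2.2  1.  -0.3] [ 0.22  0.25  0.33  2.32 -1.03  0.13  2.56] 9.2 minz 129.0
-31 [0.6, 0.3, 0, 1.7, 0.3, 1.1, 0] [ 1.5  0.9 -1.4  2.5  2.2  1.  -0.3] [ 1.42  0.62 -1.18  2.51  2.33  0.72 -0.62] 0.1 minz 76.0
-31 [0.8, 0.2, -0.3, 1.9, 0.8, 0.9, 0.3] [ 1.5  0.9 -1.4  2.5  2.2  1.  -0.3] [ 0.22  0.25  0.33  2.32 -1.03  0.13  2.56] 9.2 minz 97.0
```

```bash
cat > plan.py <<'E'
from sim import *
def rows(q0,pts,o):
    for x in pts:
        P,Q=fk(x,PRM,S);print(row(P+6*Q[:,2],Q,o).tolist(),P.round(0).tolist(),'tilt',np.degrees(np.arccos(-Q[2,2])).round(0))
E
python3 - <<'E'
from plan import *
o=get_obs();q0=o['qpos'];P,Q=fk(q0,PRM,S);print('model err',P-o['position'])
m=np.array([.6,.3,0,1.7,.3,1.1,0]);rows(q0,[q0+(m-q0)*k/5 for k in range(1,6)],o)
E
```

```text
model err [28.58262784 -8.83738651  9.15743748]
[-0.94, 0.52, -0.88, -0.84, -0.01, 1.57] [380.0, -261.0, 330.0] tilt 17.0
[-1.65, 0.47, -1.11, -1.15, 0.43, 3.16] [383.0, -298.0, 355.0] tilt 17.0
[-2.33, 0.45, -0.81, -0.6, 0.88, 4.69] [391.0, -342.0, 349.0] tilt 14.0
[-2.9, 0.55, -0.19, 0.68, 0.83, 6.06] [405.0, -383.0, 323.0] tilt 11.0
[-3.33, 0.76, 0.45, 2.36, -0.13, 7.19] [425.0, -415.0, 294.0] tilt 16.0
```

```bash
python3 -m inch '[[[-0.94,0.52,-0.88,-0.84,0,1.57,80],[-0.94,0.52,-0.88,-0.84,0,1.57,80],[-1.65,0.47,-1.11,-1.15,0.43,3.16,80],[-1.65,0.47,-1.11,-1.15,0.43,3.16,80],[-2.33,0.45,-0.81,-0.6,0.88,4.69,80],[-2.33,0.45,-0.81,-0.6,0.88,4.69,80],[-2.9,0.55,-0.19,0.68,0.83,6.06,80],[-2.9,0.55,-0.19,0.68,0.83,6.06,80],[-3.33,0.76,0.45,2.36,-0.13,7.19,80],[-3.33,0.76,0.45,2.36,-0.13,7.19,80],[-3.33,0.76,0.45,2.36,-0.13,7.19,80],[-3.33,0.76,0.45,2.36,-0.13,7.19,80]]]'
python3 - <<'E'
from plan import *
o=get_obs();q0=o['qpos'];print(q0.round(2));P,Q=fk(q0,PRM,S);print('model err',P-o['position'])
yaw=-45
f=np.array([np.cos(np.radians(yaw)),np.sin(np.radians(yaw)),0]);gp=np.array([517,-316,40.])-85*f+[0,0,85]
sim(q0,[(gp,toolR(45,yaw)),(gp+85*f-[0,0,85],toolR(45,yaw))])
sim(q0,[(gp,toolR(25,-75)),(gp,toolR(45,-60)),(gp,toolR(45,-45)),(gp+85*f-[0,0,85],toolR(45,yaw))])
E
```

```text
time: 11.52
position: [298.1, -319.8, 356.8]
tcp_rot: [[0.441, 0.895, -0.07], [0.856, -0.443, -0.267], [-0.27, 0.058, -0.961]]
force: [0.5, 0.0, 0.2]
opening: 80.3
grasp_force: 0.0
[ 2.32 -0.29 -1.47  1.91 -0.06  1.11  0.4 ]
model err [ 27.42426681 -16.05061762   5.8414275 ]
[ 1.99 -0.26 -1.47  2.45 -1.03  0.13  2.23] err mm 103.4 deg 7.8
[ 2.03 -0.13 -1.47  2.44 -1.03  0.13  2.35] err mm 219.7 deg 10.5
[ 2.03 -0.29 -1.47  2.44 -0.96  0.23  1.71] err mm 104.4 deg 18.4
[ 1.99 -0.29 -1.47  2.45 -1.03  0.13  2.02] err mm 104.1 deg 12.3
[ 1.99 -0.26 -1.47  2.45 -1.03  0.13  2.23] err mm 103.4 deg 7.8
[ 2.03 -0.13 -1.47  2.44 -1.03  0.13  2.35] err mm 219.7 deg 10.5
```

```bash
cat > fit2.py <<'E'
from h import *; from kin import fk,S,PRM; from scipy.optimize import least_squares
o=get_obs()
RB=[[-.815,-.1,.571],[-.08,.995,.058],[-.574,.001,-.819]]
D=[([-1.386,.411,-.013,1.596,.006,1.134,-.082],[156.3,605.1,256.3],[[-.968,.25,0],[.25,.968,-.0016],[0,-.0016,-1]]),
([.3,.2,-.47,2.41,2.09,.13,-.53],[508.7,15,154.6],RB),([.36,.49,-.58,2.3,2.25,.33,-.61],[577.5,23.2,85.4],RB),
([.91,.11,-1.08,2.07,.28,.42,1.31],[577.5,23.1,310.4],RB),([.96,-.2,-.92,2.25,-.52,.45,2.08],[482.1,12.8,309.7],RB),
([2.03,-.12,-1.47,2.37,-1.03,.13,2.54],[426.3,-260.1,254.3],[[-0.643,0.517,0.565],[0.391,0.856,-0.339],[-0.658,0.003,-0.753]]),
([2.22,-.29,-1.47,2.03,-.34,1.11,1.92],[332.6,-203.8,294.6],[[-0.852,0.522,0.044],[0.522,0.853,-0.026],[-0.051,0,-0.999]]),
([2.07,-.29,-1.47,2.15,-.16,.81,.85],[344.7,-226.9,263],[[-0.166,0.982,0.085],[0.947,0.183,-0.262],[-0.273,0.037,-0.961]]),
(o['qpos'],o['position'],o['tcp_rot'])]
def f(x):
    r=[]
    off=np.r_[0,x[9:14],0]
    for q,p,R in D:
        P,Q=fk(np.array(q)+off,x[:9],S);P=P+Q@[0,x[14],0] if 0 else P;r+=[*(P-p),*(200*(Q-R)).ravel()]
    return np.array(r)
L=least_squares(f,PRM+[0]*6);print(L.cost,L.x.round(3).tolist());r=f(L.x).reshape(-1,12);print(np.abs(r[:,:3]).max(1).round(1),np.abs(r[:,3:]).max(1).round(1))
E
python3 fit2.py
```

```text
498.6819839984994 [245.703, 569.736, -30.147, 452.691, -5.324, 322.686, 6.626, -0.077, 1.528, 0.034, -0.018, -0.014, 0.026, -0.007, 0.0]
[ 8.2  9.8  4.4  9.9 10.8  1.5  8.7  3.9  4. ] [3.2 3.5 2.8 2.6 4.6 3.7 3.2 0.9 1.1]
```

```bash
cat >> fit2.py <<'E'
def Rs(q,c0,c7,off):
    q=(np.array(q)+np.r_[0,off,0])*S;E=lambda a,t:__import__('kin').T.from_euler(a,t).as_matrix()
    out=[];R=np.eye(3)
    for a,t in zip('zyzyzyz',q+np.r_[c0,0,0,0,0,0,c7]): R=R@E(a,t);out.append(R)
    return out
g=lambda x:np.concatenate([(Rs(q,x[0],x[1],x[2:])[-1]-R).ravel() for q,p,R in D])
A=least_squares(g,[-.062,1.517,0,0,0,0,0]).x;print(A.round(4),np.abs(g(A)).max())
# unknown: base z, then vectors after J1..J7
M=[];b=[]
for q,p,R in D:
    rr=Rs(q,A[0],A[1],A[2:]);M.append(np.hstack([[[0],[0],[1]]]+rr));b+=list(p)
M=np.vstack(M);b=np.array(b)
nom=np.r_[220,0,0,0,0,0,0,44,0,500, 0,0,0,-6,0,430,14,0,250,0,0,0];nom=nom[:22]
for lam in(.003,.03,.1):
    W=np.sqrt(lam)*np.eye(22);x=np.linalg.lstsq(np.vstack([M,W]),np.r_[b,W@nom],rcond=None)[0]
    print(lam,x.round(1).tolist(),np.abs(M@x-b).max().round(2))
E
python3 fit2.py
```

```text
498.6819839984994 [245.703, 569.736, -30.147, 452.691, -5.324, 322.686, 6.626, -0.077, 1.528, 0.034, -0.018, -0.014, 0.026, -0.007, 0.0]
[ 8.2  9.8  4.4  9.9 10.8  1.5  8.7  3.9  4. ] [3.2 3.5 2.8 2.6 4.6 3.7 3.2 0.9 1.1]
[-4.2000e-03  1.5707e+00  1.7000e-03 -1.6000e-03  1.4000e-03  3.3000e-03
 -4.1000e-03] 0.009305956220234446
0.003 [250.1, 5.7, -13.8, 30.1, -4.1, -13.8, 13.7, 8.9, -10.0, 513.7, -2.0, -10.0, 4.1, -4.4, 0.4, 434.1, 0.8, 0.4, 287.4, 1.5, 2.1, 37.4] 2.17
0.03 [242.2, 13.6, -13.4, 22.2, -8.8, -13.4, 11.7, 22.3, -9.7, 511.7, 0.1, -9.7, -1.6, -11.5, 1.2, 428.4, 7.3, 1.2, 280.9, -1.6, 2.9, 30.9] 2.92
0.1 [234.9, 16.2, -12.9, 14.9, -8.4, -12.9, 9.0, 29.4, -8.8, 509.0, -2.1, -8.8, -5.1, -13.6, 1.6, 424.9, 10.2, 1.6, 273.8, -4.7, 2.6, 23.8] 4.96
```

```bash
cat >> kin.py <<'E'
V=np.array([5.7,-13.8,30.1,-4.1,-13.8,13.7,8.9,-10,513.7,-2,-10,4.1,-4.4,.4,434.1,.8,.4,287.4,1.5,2.1,37.4]).reshape(7,3)
from numpy import sin,cos
def fk(q,prm=None,s=None):
    q=np.asarray(q)*S+[-.0042,0,0,0,0,0,1.5707];R=np.eye(3);p=np.array([0,0,250.1])
    for i in range(7):
        c,n=cos(q[i]),sin(q[i]);R=R@(np.array([[c,-n,0],[n,c,0],[0,0,1]]) if i%2==0 else np.array([[c,0,n],[0,1,0],[-n,0,c]]));p=p+R@V[i]
    return p,R
E
python3 - <<'E'
from sim import *
o=get_obs();print(fk(o['qpos'])[0]-o['position'])
# replay last call
q=np.array([2.07,-.29,-1.47,2.15,-.16,.81,.85]);P0,R0=fk(q)
rows=[[-0.94,0.52,-0.88,-0.84,0,1.57],[-1.65,0.47,-1.11,-1.15,0.43,3.16],[-2.33,0.45,-0.81,-0.6,0.88,4.69],[-2.9,0.55,-0.19,0.68,0.83,6.06],[-3.33,0.76,0.45,2.36,-0.13,7.19]]
G=[]
for r in rows:
    R=R0@T.from_rotvec(np.radians(5*np.array(r[3:]))).as_matrix();G.append((P0+R0@(60*np.array(r[:3]))+6*R[:,2],R))
sim(q,G)
E
```

```text
[-0.2796471   0.10462423 -0.29415836]
[ 2.1  -0.26 -1.42  2.   -0.2   0.91  0.8 ] err mm 0.0 deg 0.0
[ 2.31 -0.29 -1.47  1.92 -0.32  0.98  0.86] err mm 0.4 deg 0.3
[ 2.37 -0.29 -1.47  1.94 -0.39  0.88  0.83] err mm 12.1 deg 8.2
[ 2.37 -0.29 -1.47  2.02 -0.41  0.69  0.76] err mm 34.3 deg 19.1
[ 2.34 -0.29 -1.47  2.1  -0.4   0.51  0.68] err mm 65.7 deg 29.2
```

```bash
python3 - <<'E'
from plan import *
o=get_obs();q0=o['qpos'];print(q0.round(3))
m=q0+[0,.25,.3,-.1,0.1,0,0];rows(q0,[q0+(m-q0)*k/2 for k in (1,2)],o);
P,Q=fk(m);sim(q0,[(P+6*Q[:,2],Q)])
E
```

```text
[ 2.323 -0.292 -1.465  1.909 -0.065  1.106  0.396]
[-1.6, -0.33, -0.15, -0.56, 0.44, 1.69] [238.0, -391.0, 390.0] tilt 15.0
[-3.18, -1.0, 0.03, -0.83, 0.86, 3.38] [160.0, -457.0, 403.0] tilt 14.0
[ 2.46 -0.05 -1.28  1.81  0.02  1.11  0.42] err mm 0.0 deg 0.0
```

```bash
python3 -m inch '[[[-0.8,-0.2,-0.1,-0.3,0.2,0.85,80],[-1.6,-0.33,-0.15,-0.56,0.44,1.69,80],[-2.4,-0.65,-0.05,-0.7,0.65,2.5,80],[-3.18,-1,0.03,-0.83,0.86,3.38,80],[-3.18,-1,0.03,-0.83,0.86,3.38,80],[-3.18,-1,0.03,-0.83,0.86,3.38,80]]]'
python3 -c "
from h import *
o=get_obs();print(o['qpos'].round(2),o['position'])"
```

```text
time: 12.28
position: [160.0, -456.5, 403.3]
tcp_rot: [[0.685, 0.728, 0.032], [0.711, -0.658, -0.249], [-0.16, 0.193, -0.968]]
force: [0.1, 0.9, 0.3]
opening: 80.1
grasp_force: 0.0
[ 2.44 -0.06 -1.26  1.81  0.01  1.1   0.42] [ 159.95496903 -456.47234609  403.33246375]
```

```bash
cat > search.py <<'E'
from sim import *
q0=get_obs()['qpos'];yaw=-45
f=np.array([np.cos(np.radians(yaw)),np.sin(np.radians(yaw)),0]);gp=np.array([517,-316,40.])-85*f+[0,0,100];R=toolR(45,yaw)
rng=np.random.default_rng(1);import time;t0=time.time()
best=9
while time.time()-t0<400:
    W=[]
    for k in range(2):
        az=rng.uniform(-1.5,-.3);r=rng.uniform(400,750) ;W.append((np.array([r*np.cos(az),r*np.sin(az),rng.uniform(250,550)]),toolR(rng.uniform(0,40),rng.uniform(-200,60))))
    try:q=sim(q0,W,False)
    except Exception: continue
    if abs(q[2])>1.0: continue
    qe=sim(q,[(gp,R),(gp+85*f-[0,0,100],R)],False);P,Q=fk(qe);e=np.linalg.norm(P+6*Q[:,2]-(gp+85*f-[0,0,100]))
    m=np.minimum(qe-LO,HI-qe).min()
    if e<2 and abs(qe[2])<best:
        best=abs(qe[2]);print(q.round(2),qe.round(2),m.round(2));[print('  ',w[0].round(0).tolist(),w[1].round(3).tolist()) for w in W]
E
python3 search.py
```

```text
[ 0.79  0.68  0.06  0.92  0.19  1.85 -0.92] [ 0.58  0.64 -0.35  2.35  2.39  0.76 -1.18] 0.19
   [464.0, -567.0, 293.0] [[0.381, 0.875, -0.297], [0.69, -0.484, -0.538], [-0.615, 0.0, -0.789]]
   [377.0, -577.0, 373.0] [[0.904, -0.222, -0.365], [-0.206, -0.975, 0.083], [-0.374, 0.0, -0.927]]
[ 0.36  0.26 -0.06  1.33  0.24  1.85 -0.91] [ 0.53  0.63 -0.29  2.36  2.41  0.74 -1.23] 0.18
   [93.0, -563.0, 314.0] [[-0.366, 0.93, 0.034], [0.926, 0.368, -0.086], [-0.093, 0.0, -0.996]]
   [427.0, -266.0, 481.0] [[0.884, 0.321, -0.34], [0.3, -0.947, -0.115], [-0.359, 0.0, -0.933]]
[ 0.45  0.16  0.43  1.62  0.02  1.38 -0.03] [ 0.37  0.62 -0.1   2.37  2.5   0.68 -1.37] 0.17
   [535.0, -315.0, 359.0] [[0.84, -0.227, -0.493], [-0.196, -0.974, 0.115], [-0.507, 0.0, -0.862]]
   [302.0, -435.0, 393.0] [[0.786, 0.614, -0.07], [0.611, -0.79, -0.055], [-0.089, 0.0, -0.996]]
[ 0.22  0.6   0.24  0.63 -0.16  1.85  2.2 ] [ 0.27  0.62  0.02  2.37  2.57  0.65 -1.47] 0.17
   [275.0, -547.0, 469.0] [[0.423, 0.905, -0.039], [0.902, -0.425, -0.082], [-0.091, 0.0, -0.996]]
   [689.0, -264.0, 548.0] [[-0.966, -0.257, 0.029], [-0.257, 0.966, 0.008], [-0.03, 0.0, -1.0]]
[ 0.9   0.66  0.79  0.72 -0.12  1.85 -0.13] [ 0.28  0.62  0.01  2.37  2.56  0.65 -1.46] 0.17
   [47.0, -564.0, 427.0] [[-0.288, 0.935, 0.206], [0.761, 0.354, -0.543], [-0.581, 0.0, -0.814]]
   [118.0, -717.0, 536.0] [[0.938, -0.106, -0.331], [-0.1, -0.994, 0.035], [-0.333, 0.0, -0.943]]
[-0.26 -0.29  0.24  2.3   1.32  1.39  2.86] [ 0.28  0.62  0.01  2.37  2.56  0.65 -1.46] 0.17
   [255.0, -347.0, 417.0] [[-0.926, -0.318, 0.206], [-0.31, 0.948, 0.069], [-0.217, 0.0, -0.976]]
   [270.0, -369.0, 512.0] [[0.924, -0.257, -0.283], [-0.245, -0.966, 0.075], [-0.293, 0.0, -0.956]]
```

```bash
python3 - <<'E'
from sim import *
A=([535,-315,359],np.array([[.84,-.227,-.493],[-.196,-.974,.115],[-.507,0,-.862]]));B=([302,-435,393],np.array([[.786,.614,-.07],[.611,-.79,-.055],[-.089,0,-.996]]))
sim(get_obs()['qpos'],[A,B]);print(row(*A),row(*B))
E
```

```text
[ 0.14  0.65  0.49  1.11 -0.1   1.85 -1.19] err mm 4.0 deg 5.2
[ 0.45  0.16  0.43  1.63  0.02  1.38 -0.03] err mm 0.0 deg 0.0
[ 6.09  2.92  0.25  6.08 -4.98 10.84] [1.9  1.48 0.06 2.45 0.65 1.71]
```

```bash
python3 -m inch '[[[0.5,0.24,0.02,0.5,-0.41,0.9,80],[1,0.48,0.04,1,-0.83,1.8,80],[1.5,0.73,0.06,1.52,-1.25,2.7,80],[2,0.97,0.08,2,-1.66,3.6,80],[2.5,1.2,0.1,2.5,-2.07,4.5,80],[3,1.46,0.12,3,-2.49,5.4,80],[3.5,1.7,0.15,3.5,-2.9,6.3,80],[4,1.95,0.17,4.05,-3.3,7.2,80],[4.5,2.2,0.19,4.5,-3.7,8.1,80],[5,2.4,0.21,5,-4.1,9,80],[5.5,2.65,0.23,5.5,-4.5,9.9,80],[6.09,2.92,0.25,6.08,-4.98,10.84,80],[6.09,2.92,0.25,6.08,-4.98,10.84,80],[6.09,2.92,0.25,6.08,-4.98,10.84,80]]]'
cat > nxt.py <<'E'
from sim import *
o=get_obs();print(o['qpos'].round(2),o['force'].round(1))
B=([302,-435,393],np.array([[.786,.614,-.07],[.611,-.79,-.055],[-.089,0,-.996]]))
yaw=-45;f=np.array([np.cos(np.radians(yaw)),np.sin(np.radians(yaw)),0]);bt=np.array([517,-316,40.]);R=toolR(45,yaw)
pre=bt-85*f+[0,0,85]
print('direct');sim(o['qpos'],[(pre+[0,0,60],R),(pre,R),(bt,R)]);print('B');sim(o['qpos'],[B,(pre+[0,0,60],R),(pre,R),(bt,R)])
print(row(*B),row(pre+[0,0,60],R),row(pre,R))
E
python3 nxt.py
```

```text
time: 14.02
position: [542.9, -295.4, 392.1]
tcp_rot: [[0.9, -0.188, -0.393], [-0.193, -0.981, 0.027], [-0.391, 0.051, -0.919]]
force: [0.1, 0.5, -1.1]
opening: 80.0
grasp_force: 0.0
[ 0.29  0.56  0.13  1.11  0.07  1.85 -1.35] [ 0.1  0.5 -1.1]
direct
[ 0.27  0.15 -0.12  2.48  1.91  0.47 -0.84] err mm 0.0 deg 0.0
[ 0.33  0.33 -0.2   2.52  2.2   0.62 -1.16] err mm 0.0 deg 0.0
[ 0.46  0.62 -0.21  2.36  2.45  0.71 -1.29] err mm 0.0 deg 0.0
B
[ 0.73  0.16  0.11  1.61  0.07  1.38 -0.09] err mm 0.0 deg 0.0
[ 0.4   0.16 -0.26  2.47  1.89  0.49 -0.82] err mm 0.0 deg 0.0
[ 0.44  0.34 -0.33  2.51  2.16  0.65 -1.12] err mm 0.0 deg 0.0
[ 0.54  0.63 -0.31  2.36  2.41  0.75 -1.21] err mm 0.0 deg 0.0
[-3.2   3.04  1.41 -1.84  3.62 -9.63] [ -0.15  -0.59   3.71 -16.13  -0.97 -24.31] [  0.24  -0.64   4.63 -16.13  -0.97 -24.31]
```

```bash
python3 -m inch '[[[-0.01,-0.04,0.23,-1.01,-0.06,-1.52,80],[-0.02,-0.07,0.46,-2.02,-0.12,-3.04,80],[-0.03,-0.11,0.7,-3.02,-0.18,-4.56,80],[-0.04,-0.15,0.93,-4.03,-0.24,-6.08,80],[-0.05,-0.18,1.16,-5.04,-0.3,-7.6,80],[-0.06,-0.22,1.39,-6.05,-0.36,-9.12,80],[-0.07,-0.26,1.62,-7.06,-0.42,-10.64,80],[-0.08,-0.3,1.85,-8.06,-0.48,-12.15,80],[-0.08,-0.33,2.09,-9.07,-0.55,-13.67,80],[-0.09,-0.37,2.32,-10.08,-0.61,-15.19,80],[-0.1,-0.41,2.55,-11.09,-0.67,-16.71,80],[-0.11,-0.44,2.78,-12.1,-0.73,-18.23,80],[-0.12,-0.48,3.01,-13.1,-0.79,-19.75,80],[-0.13,-0.52,3.25,-14.11,-0.85,-21.27,80],[-0.14,-0.55,3.48,-15.12,-0.91,-22.79,80],[-0.15,-0.59,3.71,-16.13,-0.97,-24.31,80],[-0.15,-0.59,3.71,-16.13,-0.97,-24.31,80],[-0.15,-0.59,3.71,-16.13,-0.97,-24.31,80],[-0.15,-0.59,3.71,-16.13,-0.97,-24.31,80],[-0.15,-0.59,3.71,-16.13,-0.97,-24.31,80]]]'
cat >> nxt.py <<'E'
print('bt',row(bt,R))
E
python3 nxt.py
```

```text
time: 16.52
position: [447.6, -259.1, 187.4]
tcp_rot: [[-0.498, 0.716, 0.488], [0.507, 0.698, -0.506], [-0.703, -0.005, -0.711]]
force: [0.7, 0.6, 0.8]
opening: 80.1
grasp_force: 0.0
[ 0.25  0.15 -0.09  2.48  1.87  0.47 -0.82] [0.7 0.6 0.8]
direct
[ 0.25  0.15 -0.1   2.48  1.91  0.47 -0.84] err mm 0.0 deg 0.0
[ 0.32  0.33 -0.18  2.52  2.2   0.61 -1.17] err mm 0.0 deg 0.0
[ 0.45  0.62 -0.19  2.36  2.46  0.71 -1.3 ] err mm 0.0 deg 0.0
B
[ 0.6   0.15  0.25  1.62  0.05  1.38 -0.06] err mm 0.0 deg 0.0
[ 0.28  0.15 -0.13  2.48  1.91  0.47 -0.84] err mm 0.0 deg 0.0
[ 0.34  0.33 -0.21  2.52  2.19  0.62 -1.16] err mm 0.0 deg 0.0
[ 0.46  0.62 -0.21  2.36  2.45  0.71 -1.28] err mm 0.0 deg 0.0
[-2.76 -3.79 -2.21  8.21  5.97 17.79] [-0.02  0.15 -0.02 -0.14 -0.06 -0.07] [ 0.68  0.15  0.69 -0.14 -0.06 -0.07]
bt [ 0.67  0.18  2.69 -0.14 -0.06 -0.07]
```

```bash
python3 -m inch '[[[0.3,0.15,0.3,-0.14,-0.06,-0.07,80],[0.67,0.16,0.7,-0.14,-0.06,-0.07,80],[0.67,0.16,1.3,-0.14,-0.06,-0.07,80],[0.67,0.17,1.9,-0.14,-0.06,-0.07,80],[0.67,0.18,2.3,-0.14,-0.06,-0.07,80],[0.67,0.18,2.55,-0.14,-0.06,-0.07,80],[0.67,0.18,2.73,-0.14,-0.06,-0.07,80],[0.67,0.18,2.73,-0.14,-0.06,-0.07,80],[0.67,0.18,2.73,-0.14,-0.06,-0.07,80]]]'
python3 nxt.py | head -1; python3 - <<'E'
from h import *
o=get_obs();print(o['position']+6*o['tcp_rot'][:,2])
a=cv2.cvtColor(capture('side'),cv2.COLOR_RGB2BGR)[150:290,300:470];cv2.imwrite('pics/g1.png',cv2.resize(a,None,fx=4,fy=4,interpolation=cv2.INTER_CUBIC))
E
```

```text
time: 17.65
position: [514.2, -314.0, 42.7]
tcp_rot: [[-0.501, 0.707, 0.499], [0.5, 0.707, -0.5], [-0.707, -0.001, -0.708]]
force: [0.3, -0.5, 0.5]
opening: 80.2
grasp_force: 0.0
[ 0.42  0.62 -0.16  2.36  2.46  0.7  -1.31] [ 0.3 -0.5  0.5]
[ 517.23009495 -317.03537009   38.47193873]
```

View pics/g1.png

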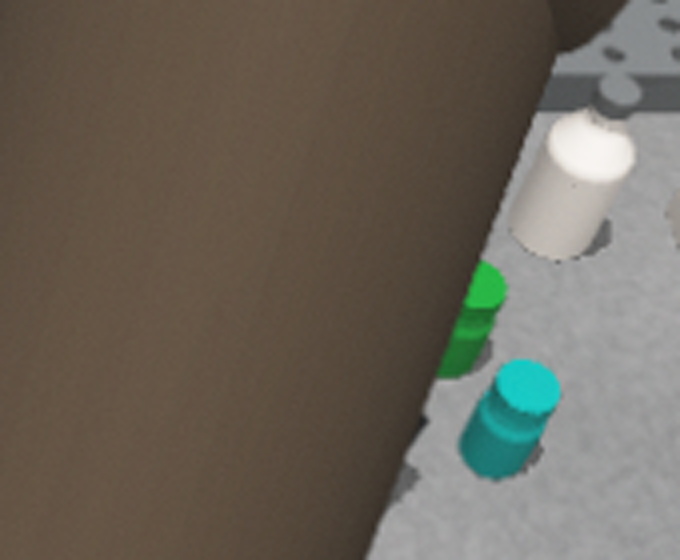

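The arm hides the sample, but its neighbours (green at (470,320) and teal at (510,420) in the crop) are undisturbed. I'll close the gripper and plan the carry.

```bash
python3 -m inch '[[[0,0,0,0,0,0,30],[0,0,0,0,0,0,30],[0,0,0,0,0,0,30],[0,0,0,0,0,0,30],[0,0,0,0,0,0,30],[0,0,0,0,0,0,30],[0,0,0,0,0,0,30]]]'
cat > carry.py <<'E'
from sim import *
o=get_obs();q=o['qpos'];g=o['position']+6*o['tcp_rot'][:,2];print(q.round(2),g.round(1))
pan=ORG-55*xb; z=lambda a:np.array([0,0,a])
for y in(-15,-5,5.8):
    Rp=toolR(45,y);print(y)
    W=[(g+z(90),toolR(45,-45)),(pan-150*xb+z(130),Rp),(pan-60*xb+z(95),Rp),(pan+z(95),Rp),(pan+z(75),Rp)]
    sim(q,W)
W=W;print([row(*w).tolist() for w in W])
E
python3 carry.py
```

```text
time: 18.58
position: [514.6, -314.3, 42.8]
tcp_rot: [[-0.501, 0.707, 0.5], [0.499, 0.708, -0.5], [-0.707, -0.001, -0.707]]
force: [-2.2, 2.7, 6.1]
opening: 38.4
grasp_force: 59.9
[ 0.42  0.62 -0.16  2.36  2.46  0.7  -1.31] [ 517.6 -317.3   38.5]
-15
[ 0.35  0.39 -0.07  2.35  2.26  0.48 -1.1 ] err mm 0.0 deg 0.0
[-0.09  0.32 -0.37  2.52  2.1   0.66 -1.09] err mm 0.0 deg 0.0
[-0.07  0.5  -0.32  2.33  2.16  0.66 -1.05] err mm 0.0 deg 0.0
[-0.09  0.55 -0.27  2.2   2.1   0.59 -0.94] err mm 0.0 deg 0.0
[-0.07  0.59 -0.29  2.2   2.15  0.63 -0.99] err mm 0.0 deg 0.0
-5
[ 0.35  0.39 -0.07  2.35  2.26  0.48 -1.1 ] err mm 0.0 deg 0.0
[ 0.17  0.32 -0.52  2.54  2.39  0.6  -1.09] err mm 0.0 deg 0.0
[ 0.14  0.51 -0.46  2.36  2.4   0.62 -1.02] err mm 0.0 deg 0.0
[ 0.1   0.55 -0.4   2.22  2.34  0.54 -0.93] err mm 0.0 deg 0.0
[ 0.11  0.6  -0.42  2.22  2.39  0.59 -0.97] err mm 0.0 deg 0.0
5.8
[ 0.35  0.39 -0.07  2.35  2.26  0.48 -1.1 ] err mm 0.0 deg 0.0
[ 0.39  0.34 -0.6   2.54  2.75  0.51 -1.15] err mm 0.0 deg 0.0
[ 0.3   0.52 -0.52  2.36  2.71  0.52 -1.05] err mm 0.0 deg 0.0
[ 0.24  0.56 -0.46  2.22  2.66  0.44 -0.99] err mm 0.0 deg 0.0
[ 0.25  0.61 -0.46  2.22  2.69  0.49 -1.  ] err mm 0.0 deg 0.0
[[-1.06, -0.0, -1.06, -0.0, 0.0, 0.01], [1.69, 3.87, -3.86, -7.19, -0.0, -7.17], [1.44, 5.03, -2.77, -7.19, -0.0, -7.17], [0.99, 5.81, -2.33, -7.19, -0.0, -7.17], [1.22, 5.81, -2.09, -7.19, -0.0, -7.17]]
```

```bash
cat > carry2.py <<'E'
from carry import *
R1=toolR(45,-10);A=(g+z(100),toolR(45,-45));B=(pan-155*xb+z(140),R1)
print('A',row(*A));ra,rb=row(*A),row(*B)
for k in range(1,9):
    Rk=toolR(45,-45+35*k/8);p=A[0]+(B[0]-A[0])*k/8;print(row(p,Rk).tolist())
E
python3 carry2.py | tail -9
```

```text
A [-1.18 -0.   -1.18 -0.    0.    0.01]
[-0.83, 0.48, -1.53, -0.62, 0.0, -0.61]
[-0.48, 0.95, -1.89, -1.24, 0.0, -1.22]
[-0.13, 1.43, -2.25, -1.86, 0.0, -1.84]
[0.22, 1.91, -2.6, -2.48, 0.0, -2.46]
[0.57, 2.38, -2.96, -3.1, 0.0, -3.08]
[0.92, 2.86, -3.31, -3.72, 0.0, -3.7]
[1.27, 3.34, -3.67, -4.33, 0.0, -4.32]
[1.62, 3.82, -4.02, -4.95, -0.0, -4.94]
```

```bash
python3 -m inch '[[[-0.15,0,-0.15,0,0,0,30],[-0.5,0,-0.5,0,0,0,30],[-0.85,0,-0.85,0,0,0,30],[-1.18,0,-1.18,0,0,0,30],[-1.1,0.12,-1.27,-0.15,0,-0.15,30],[-0.83,0.48,-1.53,-0.62,0,-0.61,30],[-0.48,0.95,-1.89,-1.24,0,-1.22,30],[-0.13,1.43,-2.25,-1.86,0,-1.84,30],[0.22,1.91,-2.6,-2.48,0,-2.46,30],[0.57,2.38,-2.96,-3.1,0,-3.08,30],[0.92,2.86,-3.31,-3.72,0,-3.7,30],[1.27,3.34,-3.67,-4.33,0,-4.32,30],[1.5,3.65,-3.9,-4.75,0,-4.74,30],[1.62,3.82,-4.02,-4.95,0,-4.94,30],[1.62,3.82,-4.02,-4.95,0,-4.94,30],[1.62,3.82,-4.02,-4.95,0,-4.94,30]]]'
cat > in.py <<'E'
from sim import *
o=get_obs();q=o['qpos'];g=o['position']+6*o['tcp_rot'][:,2];print(q.round(2),g.round(1),o['opening'])
pan=ORG-55*xb; z=lambda a:np.array([0,0,a]);R1=toolR(45,-10)
W=[(pan-60*xb+z(95),R1),(pan+z(95),R1),(pan+z(75),R1)]
sim(q,W);print([row(*w).tolist() for w in W])
im=cv2.cvtColor(capture('wrist'),cv2.COLOR_RGB2BGR);s=cv2.cvtColor(capture('side'),cv2.COLOR_RGB2BGR)
cv2.imwrite('pics/carry.png',np.hstack([im[:,80:480],s[:,100:500]]))
E
python3 in.py
```

```text
time: 20.58
position: [506.9, 16.2, 143.6]
tcp_rot: [[-0.697, 0.175, 0.695], [0.124, 0.985, -0.124], [-0.706, -0.0, -0.708]]
force: [0.4, 1.2, -0.3]
opening: 38.5
grasp_force: 60.6
[ 0.02  0.28 -0.43  2.53  2.19  0.6  -1.05] [511.1  15.5 139.4] 38.465269989187036
[ 0.03  0.5  -0.39  2.35  2.28  0.64 -1.04] err mm 0.0 deg 0.0
[ 0.01  0.55 -0.34  2.21  2.22  0.57 -0.94] err mm 0.0 deg 0.0
[ 0.02  0.59 -0.35  2.21  2.27  0.61 -0.98] err mm 0.0 deg 0.0
[[-0.56, 0.45, 1.6, -0.01, -0.02, -0.01], [-1.24, 0.72, 2.28, -0.01, -0.02, -0.01], [-1.0, 0.72, 2.51, -0.01, -0.02, -0.01]]
```

View pics/carry.png

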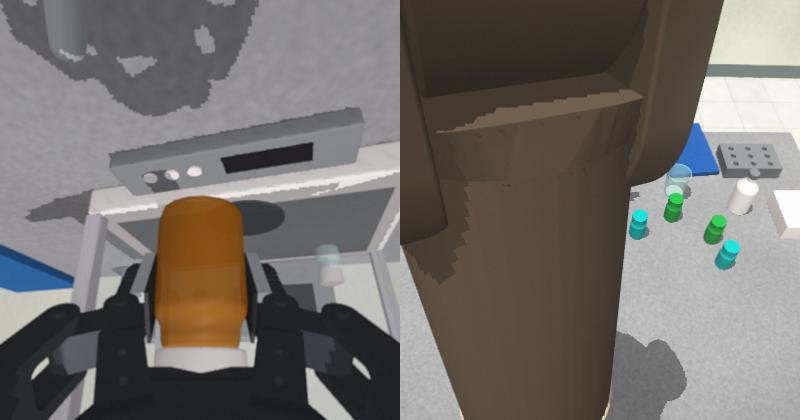

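The wrist view shows the bottle held straight in the fingers, with its base edge at row ~198 and cap at row ~355. The sash is up, and the pan is partly visible behind the bottle. The look-alikes haven't moved.

```bash
python3 - <<'E'
from h import *
o=get_obs();c=calibration('wrist');W=np.eye(4);W[:3,:3]=o['tcp_rot'];W[:3,3]=o['position'];E=np.linalg.inv(W@c['tool_from_camera'])
g=o['position']+6*o['tcp_rot'][:,2];f=np.array([.985,-.174,0])
for d in(-5,0,5):
  P=[g+d*f-[0,0,38.5]-20*f, g+d*f-[0,0,38.5]+20*f]
  print(d,cv2.projectPoints(np.array(P),cv2.Rodrigues(E[:3,:3])[0],E[:3,3],c['camera_matrix'],np.array([c['k1'],0,0,0.]))[0][:,0].round(1).tolist())
E
python3 -m inch '[[[-0.14,0.11,0.4,0,0,0,30],[-0.28,0.22,0.8,0,0,0,30],[-0.42,0.33,1.2,0,0,0,30],[-0.56,0.45,1.6,0,-0.02,0,30],[-0.8,0.54,1.84,0,-0.02,0,30],[-1.02,0.63,2.06,0,-0.02,0,30],[-1.24,0.72,2.28,0,-0.02,0,30],[-1.24,0.72,2.28,0,-0.02,0,30],[-1.24,0.72,2.28,0,-0.02,0,30],[-1.24,0.72,2.28,0,-0.02,0,30]]]'
python3 in.py|tail -1
```

```text
-5 [[278.0, 182.9], [278.6, 223.4]]
0 [[278.1, 189.1], [278.7, 227.3]]
5 [[278.2, 194.9], [278.8, 231.1]]
time: 21.92
position: [661.0, 33.2, 99.4]
tcp_rot: [[-0.697, 0.174, 0.696], [0.123, 0.985, -0.123], [-0.707, -0.0, -0.707]]
force: [-0.6, 0.1, -0.9]
opening: 38.1
grasp_force: 60.6
[[0.68, -0.28, -0.67, -0.01, -0.0, -0.0], [-0.0, -0.01, 0.01, -0.01, -0.0, -0.0], [0.23, -0.01, 0.24, -0.01, -0.0, -0.0]]
```

```bash
python3 -m inch '[[[0.1,0,0.04,0,0,0,30],[0.16,0,0.1,0,0,0,30],[0.2,0,0.14,0,0,0,30],[0.23,0,0.17,0,0,0,30],[0.245,0,0.185,0,0,0,30],[0.25,0,0.19,0,0,0,30],[0.255,0,0.195,0,0,0,30],[0.255,0,0.195,0,0,0,30]]]'; python3 in.py|head -1
```

```text
time: 23.02
position: [659.3, 33.9, 80.7]
tcp_rot: [[-0.696, 0.174, 0.697], [0.123, 0.985, -0.123], [-0.708, 0.0, -0.707]]
force: [-0.3, 1.1, -2.0]
opening: 38.3
grasp_force: 60.6
[ 0.01  0.59 -0.35  2.22  2.26  0.61 -0.98] [663.5  33.2  76.4] 38.2786174166724
```

```bash
python3 -m inch '[[[0.008,0,0.008,0,0,0,30],[0.014,0,0.014,0,0,0,30],[0.02,0,0.02,0,0,0,30],[0.02,0,0.02,0,0,0,30]]]'; python3 -m inch '[[[0.006,0,0.006,0,0,0,30],[0.01,0,0.01,0,0,0,30],[0.01,0,0.01,0,0,0,30]]]'
```

```text
time: 23.62
position: [659.3, 34.0, 78.9]
tcp_rot: [[-0.696, 0.174, 0.697], [0.123, 0.985, -0.123], [-0.708, 0.0, -0.707]]
force: [-0.3, -0.0, -0.9]
opening: 38.2
grasp_force: 60.6
time: 24.0
position: [659.5, 34.0, 78.8]
tcp_rot: [[-0.695, 0.174, 0.698], [0.123, 0.985, -0.123], [-0.709, 0.0, -0.706]]
force: [-4.9, 0.9, 6.1]
opening: 38.2
grasp_force: 61.5
```

```bash
cat > ret.py <<'E'
from sim import *
o=get_obs();q=o['qpos'];g=o['position']+6*o['tcp_rot'][:,2]
z=lambda a:np.array([0,0,a]);R1=toolR(45,-10);h=ORG-139*xb;f=np.array([.985,-.174,0])
for name,t,y,sg in(('a',35,5.8,1),('b',30,5.8,1),('c',25,5.8,1)):
  Rh=toolR(t,y,sg);print(name)
  W=[(g-70*f,R1),(g-140*f+z(20),R1),(h-90*xb+z(200),Rh),(h-80*xb+z(305),Rh),(h+z(305),Rh),(h+z(150),Rh),(h+z(72),Rh),(h-80*xb+z(130),Rh)]
  sim(q,W)
E
python3 ret.py
python3 -m inch '[[[0,0,0,0,0,0,42],[0,0,0,0,0,0,48],[0,0,0,0,0,0,60],[0,0,0,0,0,0,75],[0,0,0,0,0,0,80],[0,0,0,0,0,0,80],[0,0,0,0,0,0,80]]]'
```

```text
a
[-0.01  0.55 -0.42  2.37  2.28  0.72 -1.09] err mm 0.0 deg 0.0
[-0.06  0.46 -0.47  2.5   2.2   0.78 -1.14] err mm 0.0 deg 0.0
[ 1.04  0.16 -1.22  2.38  1.09  0.18  0.52] err mm 0.2 deg 0.2
[ 0.95 -0.15 -0.95  2.22 -0.41  0.42  1.97] err mm 0.0 deg 0.0
[ 0.8   0.09 -0.96  2.07  0.24  0.41  1.35] err mm 0.0 deg 0.0
[ 0.37  0.32 -0.57  2.26  1.64  0.18 -0.03] err mm 0.1 deg 0.1
[ 0.53  0.58 -0.8   2.29  2.13  0.44 -0.42] err mm 0.0 deg 0.0
[ 0.63  0.32 -0.86  2.44  2.06  0.28 -0.44] err mm 0.0 deg 0.0
b
[-0.01  0.55 -0.42  2.37  2.28  0.72 -1.09] err mm 0.0 deg 0.0
[-0.06  0.46 -0.47  2.5   2.2   0.78 -1.14] err mm 0.0 deg 0.0
[ 0.85  0.13 -1.02  2.32  0.5   0.26  1.08] err mm 0.1 deg 0.1
[ 1.03 -0.11 -1.04  2.15 -0.25  0.53  1.82] err mm 0.0 deg 0.0
[ 0.79  0.14 -0.99  2.    0.28  0.55  1.32] err mm 0.0 deg 0.0
[ 0.29  0.31 -0.48  2.2   0.89  0.2   0.7 ] err mm 0.0 deg 0.0
[ 0.34  0.5  -0.57  2.24  1.85  0.27 -0.21] err mm 0.0 deg 0.0
[ 0.35  0.24 -0.53  2.39  1.49  0.14  0.09] err mm 0.0 deg 0.0
c
[-0.01  0.55 -0.42  2.37  2.28  0.72 -1.09] err mm 0.0 deg 0.0
[-0.06  0.46 -0.47  2.5   2.2   0.78 -1.14] err mm 0.0 deg 0.0
[ 0.74  0.14 -0.92  2.26  0.35  0.38  1.23] err mm 0.0 deg 0.0
[ 0.87 -0.04 -0.95  2.09 -0.07  0.64  1.64] err mm 0.0 deg 0.0
[ 0.69  0.17 -0.9   1.93  0.26  0.68  1.33] err mm 0.0 deg 0.0
[ 0.38  0.35 -0.6   2.13  0.68  0.34  0.93] err mm 0.0 deg 0.0
[ 0.08  0.45 -0.25  2.2   1.02  0.13  0.56] err mm 0.0 deg 0.0
[ 0.36  0.25 -0.55  2.33  0.76  0.21  0.82] err mm 0.0 deg 0.0
time: 24.88
position: [659.3, 33.9, 78.0]
tcp_rot: [[-0.696, 0.174, 0.697], [0.123, 0.985, -0.123], [-0.707, 0.0, -0.707]]
force: [0.2, 0.1, -0.0]
opening: 80.1
grasp_force: 0.0
```

```bash
python3 -m inch '[[[0.2,0,-0.2,0,0,0,80],[0.5,0,-0.5,0,0,0,80],[0.83,0,-0.83,0,0,0,80],[1.1,0,-1.3,0,0,0,80],[1.41,0,-1.89,0,0,0,80],[1.41,0,-1.89,0,0,0,80]]]'
cat > up.py <<'E'
from sim import *
o=get_obs();q=o['qpos'];z=lambda a:np.array([0,0,a]);h=ORG-139*xb;Rh=toolR(30,5.8)
W=[(h-90*xb+z(200),Rh),(h-80*xb+z(305),Rh),(h+z(305),Rh)]
print(q.round(2));sim(q,W);print([row(*w).tolist() for w in W])
im=cv2.cvtColor(capture('wrist'),cv2.COLOR_RGB2BGR);s=cv2.cvtColor(capture('scene'),cv2.COLOR_RGB2BGR)
a=cv2.resize(s[150:310,230:390],(420,420),interpolation=cv2.INTER_CUBIC)
cv2.imwrite('pics/placed.png',np.hstack([im[:,90:470],a]))
E
python3 up.py
```

```text
time: 25.62
position: [518.5, 58.8, 98.5]
tcp_rot: [[-0.697, 0.171, 0.696], [0.12, 0.985, -0.121], [-0.707, -0.001, -0.708]]
force: [0.9, -0.3, -0.2]
opening: 80.2
grasp_force: 0.0
[-0.07  0.45 -0.48  2.5   2.18  0.77 -1.13]
[ 0.84  0.12 -1.01  2.32  0.5   0.26  1.09] err mm 0.1 deg 0.1
[ 1.01 -0.1  -1.03  2.15 -0.24  0.53  1.81] err mm 0.0 deg 0.0
[ 0.79  0.14 -0.98  2.    0.27  0.55  1.32] err mm 0.0 deg 0.0
[[-1.01, -0.82, -1.5, -1.92, 2.97, -2.48], [-2.36, -0.77, -2.63, -1.92, 2.97, -2.48], [-3.27, -0.42, -1.72, -1.92, 2.97, -2.48]]
```

View pics/placed.png

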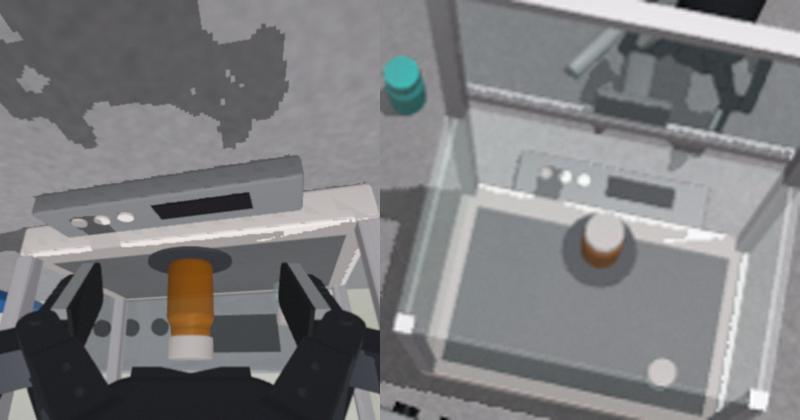

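The bottle stands upright on the pan. In the scene crop its cap is at (604,232), which is scene (315.3,238.4). I'll check how well it is centred while moving to the raised handle.

```bash
python3 -c "
from h import *
print(onz('scene',315.3,238.4,114),ORG-55*xb,onz('scene',313.5,245.3,36))"
python3 -m inch '[[[-0.17,-0.14,-0.25,-0.32,0.5,-0.41,80],[-0.34,-0.27,-0.5,-0.64,1,-0.83,80],[-0.5,-0.41,-0.75,-0.96,1.5,-1.24,80],[-0.67,-0.55,-1,-1.28,2,-1.65,80],[-0.84,-0.68,-1.25,-1.6,2.5,-2.07,80],[-1.01,-0.82,-1.5,-1.92,2.97,-2.48,80],[-1.01,-0.82,-1.5,-1.92,2.97,-2.48,80],[-1.35,-0.81,-1.78,-1.92,2.97,-2.48,80],[-1.7,-0.8,-2.06,-1.92,2.97,-2.48,80],[-2.05,-0.79,-2.35,-1.92,2.97,-2.48,80],[-2.36,-0.77,-2.63,-1.92,2.97,-2.48,80],[-2.36,-0.77,-2.63,-1.92,2.97,-2.48,80],[-2.36,-0.77,-2.63,-1.92,2.97,-2.48,80]]]'; python3 up.py
```

```text
[667.8  33.1 114. ] [665.5  32.    0. ] [666.5  33.   36. ]
time: 27.35
position: [504.0, 14.5, 313.6]
tcp_rot: [[-0.858, -0.097, 0.504], [-0.083, 0.995, 0.049], [-0.506, 0.0, -0.862]]
force: [0.5, -0.2, 0.5]
opening: 80.3
grasp_force: 0.0
[ 0.41 -0.09 -0.5   2.16 -0.08  0.53  1.63]
[ 0.35  0.06 -0.49  2.35  0.19  0.22  1.37] err mm 0.0 deg 0.0
[ 0.36 -0.09 -0.46  2.18 -0.08  0.52  1.63] err mm 0.0 deg 0.0
[ 0.32  0.07 -0.46  2.03  0.1   0.53  1.47] err mm 0.0 deg 0.0
[[1.12, 0.02, 1.43, -0.02, 0.09, -0.04], [0.09, 0.02, 0.01, -0.02, 0.09, -0.04], [-1.06, 0.02, 0.69, -0.02, 0.09, -0.04]]
```

```bash
python3 -m inch '[[[-0.3,0.01,0.2,0,0.09,0,80],[-0.6,0.02,0.4,0,0.09,0,80],[-0.85,0.02,0.56,0,0.09,0,80],[-1.04,0.02,0.68,0,0.09,0,80],[-1.04,0.02,0.68,0,0.09,0,80],[-1.04,0.02,0.68,0,0.09,0,10],[-1.04,0.02,0.68,0,0.09,0,10],[-1.04,0.02,0.68,0,0.09,0,10],[-1.04,0.02,0.68,0,0.09,0,10],[-1.04,0.02,0.68,0,0.09,0,10],[-1.04,0.02,0.68,0,0.09,0,10],[-1.04,0.02,0.68,0,0.09,0,10]]]'
cat > dn.py <<'E'
from sim import *
o=get_obs();q=o['qpos'];g=o['position']+6*o['tcp_rot'][:,2];R=o['tcp_rot'];z=lambda a:np.array([0,0,a]);print(q.round(2),g)
sim(q,[(g-z(d),R) for d in(60,120,180,232)]);print([row(g-z(d),R).tolist() for d in(60,220,232)])
E
python3 dn.py
```

```text
time: 28.95
position: [575.6, 23.0, 306.0]
tcp_rot: [[-0.865, -0.098, 0.492], [-0.085, 0.995, 0.049], [-0.494, 0.0, -0.869]]
force: [-4.7, -1.3, 3.8]
opening: 23.3
grasp_force: 60.9
[ 0.39  0.08 -0.54  2.03  0.12  0.53  1.44] [578.56603934  23.26117965 300.81049633]
[ 0.33  0.15 -0.5   2.11  0.25  0.38  1.32] err mm 0.0 deg 0.0
[ 0.18  0.24 -0.35  2.19  0.44  0.23  1.14] err mm 0.0 deg 0.0
[ 0.14  0.35 -0.31  2.24  1.1   0.13  0.48] err mm 0.1 deg 0.1
[ 0.34  0.5  -0.56  2.25  1.85  0.27 -0.21] err mm 0.0 deg 0.0
[[0.49, -0.0, 0.87, 0.0, 0.0, 0.0], [1.81, -0.0, 3.19, 0.0, 0.0, 0.0], [1.91, -0.0, 3.36, 0.0, 0.0, 0.0]]
```

```bash
python3 -m inch '[[[0.1,0,0.17,0,0,0,10],[0.3,0,0.53,0,0,0,10],[0.5,0,0.88,0,0,0,10],[0.7,0,1.23,0,0,0,10],[0.9,0,1.58,0,0,0,10],[1.05,0,1.85,0,0,0,10],[1.15,0,2.02,0,0,0,10],[1.25,0,2.2,0,0,0,10],[1.35,0,2.37,0,0,0,10],[1.45,0,2.55,0,0,0,10],[1.55,0,2.72,0,0,0,10],[1.65,0,2.9,0,0,0,10],[1.72,0,3.02,0,0,0,10],[1.77,0,3.12,0,0,0,10],[1.77,0,3.12,0,0,0,10],[1.77,0,3.12,0,0,0,10]]]'; python3 dn.py|head -1
```

```text
time: 30.95
position: [575.7, 23.0, 89.9]
tcp_rot: [[-0.866, -0.097, 0.491], [-0.084, 0.995, 0.049], [-0.493, 0.001, -0.87]]
force: [1.7, -3.1, -10.3]
opening: 23.2
grasp_force: 59.3
[ 0.17  0.42 -0.37  2.25  1.76  0.16 -0.17] [578.60232154  23.28303445  84.70033388]
```

```bash
python3 -m inch '[[[0.03,0,0.06,0,0,0,10],[0.06,0,0.11,0,0,0,10],[0.08,0,0.145,0,0,0,10],[0.08,0,0.145,0,0,0,10]]]'; python3 -m inch '[[[0.02,0,0.03,0,0,0,10],[0.04,0,0.06,0,0,0,10],[0.04,0,0.06,0,0,0,10]]]';python3 -m inch '[[[0.015,0,0.03,0,0,0,10],[0.025,0,0.045,0,0,0,10],[0.025,0,0.045,0,0,0,10]]]'
```

```text
time: 31.45
position: [575.7, 23.0, 80.7]
tcp_rot: [[-0.865, -0.097, 0.492], [-0.084, 0.995, 0.049], [-0.494, 0.001, -0.87]]
force: [-4.4, -3.5, -1.8]
opening: 23.2
grasp_force: 60.8
time: 31.82
position: [575.6, 23.0, 77.1]
tcp_rot: [[-0.865, -0.097, 0.493], [-0.084, 0.995, 0.048], [-0.495, 0.0, -0.869]]
force: [-8.3, -4.4, 8.9]
opening: 22.9
grasp_force: 62.2
time: 32.2
position: [575.7, 23.0, 76.9]
tcp_rot: [[-0.863, -0.098, 0.496], [-0.085, 0.995, 0.047], [-0.499, -0.002, -0.867]]
force: [-33.9, -7.9, 51.2]
opening: 23.1
grasp_force: 69.1
```

```bash
python3 -m inch '[[[-0.01,0,-0.018,0,0,0,10],[-0.02,0,-0.036,0,0,0,10],[-0.02,0,-0.036,0,0,0,10]]]'
```

```text
time: 32.58
position: [575.7, 23.0, 77.1]
tcp_rot: [[-0.864, -0.097, 0.493], [-0.085, 0.995, 0.048], [-0.496, -0.0, -0.868]]
force: [-12.9, -4.7, 16.5]
opening: 23.1
grasp_force: 63.6
```

```bash
python3 -m inch '[[[0,0,0,0,0,0,40],[0,0,0,0,0,0,80],[0,0,0,0,0,0,80],[0,0,0,0,0,0,80],[0,0,0,0,0,0,80],[0.1,0,-0.15,0,0,0,80],[0.4,0,-0.5,0,0,0,80],[0.8,0,-1,0,0,0,80],[1,0,-1.5,0,0,0,80],[1,0,-2,0,0,0,80],[1,0,-2,0,0,0,80],[1,0,-2,0,0,0,80],[1,0,-2,0,0,0,80]]]'
python3 - <<'E'
from h import *
w=cv2.cvtColor(capture('wrist'),cv2.COLOR_RGB2BGR);s=cv2.cvtColor(capture('scene'),cv2.COLOR_RGB2BGR)
cv2.imwrite('pics/end.png',np.hstack([w[:,90:470],cv2.resize(s[110:310,150:350],(420,420),interpolation=cv2.INTER_CUBIC)]))
h=ORG-109*xb
E
```

```text
time: 34.2
position: [464.7, 12.1, 150.9]
tcp_rot: [[-0.865, -0.097, 0.493], [-0.084, 0.995, 0.048], [-0.495, 0.0, -0.869]]
force: [0.1, -0.5, 0.0]
opening: 80.1
grasp_force: 0.0
```

View pics/end.png

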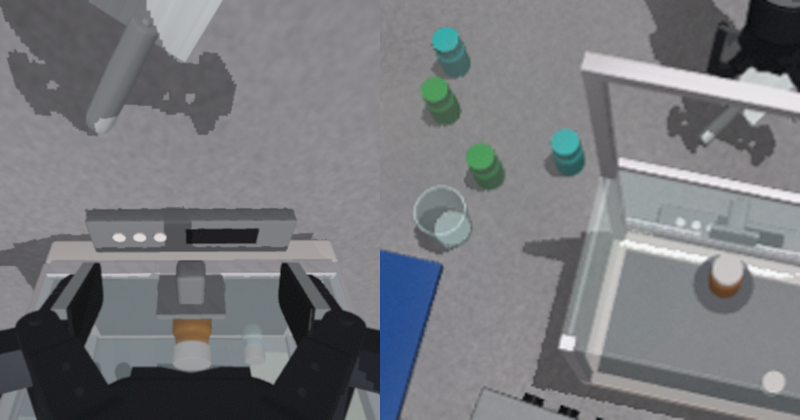

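The final view shows the sash fully down, the bottle upright and centred on the pan (cap at (727,270) in the crop), everything else in its place, and the robot clear. I'm handing in the job.

```bash
python3 -c "
from workcell import *
print(job_done())"
```

```text
the job is handed in; nothing more can be done
None
```

The sash was raised by its handle, the amber sample bottle stands upright within about 2 mm of the pan's centre, and the sash is pulled down to its stop; I handed the job in at about 34 s with the robot clear and nothing else seen to have moved.

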